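# Flag an empty bin: swing out the swivel hook and hang the reorder tag

### The job

One of the shelf bins has run empty. Swing the swivel hook on the rack out towards you until it is hard against its stop, then take the tag from the empty bin's pocket, thread it over the hook's knob, push it right back against the shoulder and leave it hanging there. Feel for the stop and the fit without forcing the hook, and leave the other tags and the loose hinge where they are.

Things in the scene. Friction and masses are not known exactly. Their poses are not given: they have to be found in the camera images.
- hook: the steel swivel hook. Origin on its vertical pivot, at the height of the rod's middle, 225 mm above the bench; x runs out along the rod, z up. Hub 24 mm across, 40 mm high; round rod 8 mm thick; fixed shoulder disc 26 mm across, its outer face at x = 43 mm; ball knob 13 mm across at x = 98 mm, the rod's end. Nothing stands over 25 mm above the rod's middle. It bears 14 N from the gripper, 12 N from the tag
- hook_knob (a point): centre of the ball knob. The hook starts 3 to 43 degrees out from folded (rod along the rack's beam, to the robot's left) and turns counter-clockwise seen from above, out towards the robot, until a lug on its hub meets a solid stop, somewhere between 76 and 104 degrees. The swivel is stiff: about 3 N at the knob turns it, it stays where left, and a push of 2 to 6 N more sets it hard on the stop
- stop: small round eccentric stop cam on the bracket, in front of the hook's hub on the robot's left of the rod, clamped by hand at a setting that differs each time; a lug under the hub runs against its edge, and the exact angle where the hook stops must be felt. Origin on the cam's screw
- bracket: fixed steel bracket on the rack's front beam that carries the hook. Origin at bench level under the beam's front face; -x points square out of the rack, y along the beam to the robot's left. Pivot axis at x = -32 mm, y = 0. The deck of the rack behind it is 175 mm above the bench
- tag: the empty bin's reorder tag, a loose aluminium plate 60 mm wide (y), 8 mm thick (x), 110 mm high (z), 0.08 to 0.17 kg; origin at the middle of its lower edge. It stands upright in an open-topped pocket on the front of the empty bin, its foot 12 mm above the bench, 28 mm deep in a slot 11 x 64 mm; above 55 mm over the bench it stands clear of bin and pocket
- tag_hole (a point): centre of the tag's round hole, 16 mm across, its axis along the tag's x, 76 mm above the tag's lower edge and 34 mm below its top edge
- tag_relays: the same kind of tag in the pocket of a stocked bin: leave it alone. Origin as for the tag
- tag_hinges: the same kind of tag in the pocket of the other stocked bin: leave it alone. Origin as for the tag
- hinge: a loose steel hinge lying on the bench, 76 x 40 x 11 mm: leave it alone. Origin under its middle
Mind the look-alikes: they are no part of the job. What is shaped like the tag but blue is not meant.

How it is judged (in metres and radians):
On the way, in this order (a step that is already met when the one before it is completed fails the run):
1. the hook is swung out and bears on its stop (contact force between hook and stop above 6 N), for 0.2 s.
2. the tag is threaded on the rod, between knob and shoulder (y of hook_knob in the frame of bracket between -0.03 and 0.03 m and x of tag_hole in the frame of hook between 0.04 and 0.08 m and y of tag_hole in the frame of hook between -0.008 and 0.008 m and z of tag_hole in the frame of hook between -0.008 and 0.008 m), for 0.1 s.
At the end, for the whole second after the job is handed in: The hook still swung out (knob within 30 mm sideways of square to the rack); the tag hanging by its hole on the rod, plumb within 0.15 rad, its plate within 3.5 mm of the shoulder, the hole's middle within 5 mm sideways of the rod's and 1 to 7 mm below it, at rest and let go (y of hook_knob in the frame of bracket between -0.03 and 0.03 m and x of tag_hole in the frame of hook between 0.044 and 0.0505 m and y of tag_hole in the frame of hook between -0.005 and 0.005 m and z of tag_hole in the frame of hook between -0.007 and -0.001 m and angle between tag's own z axis and vertical below 0.15 rad and linear speed of tag below 0.02 m/s and angular speed of tag below 0.2 rad/s); the robot touches nothing.
It fails at once if the hook is forced: the gripper or arm presses on it with more than 14 N (contact force between any of the fingers, the arm and hook above 14 N).
It fails at once if the tag is forced onto the hook with more than 12 N (contact force between tag and hook above 12 N).
It fails at once if another bin's tag or the loose hinge is moved by more than 20 mm (distance of any of tag_relays, tag_hinges, hinge from where it was at the start of the episode above 0.02 m).
It also fails if it takes over 72 s, if anything falls off the work surface, if the arm or the gripper's body presses on something with over 40 N, if the wrist force passes 120 N, or if a joint passes its speed limit or range.

### The arm

A 6-joint arm with a two-finger parallel gripper is mounted at the origin on the work surface. World frame = base frame: x ahead of the robot, y to its left, z up, the work surface at z = 0. Lengths are in mm, angles in rad, forces in N, time in s.
With the tool pointing down it reaches from about 250 to 775 mm from the base axis. Payload 4 kg.
Tool frame: the origin (TCP) lies midway between the tips of the shut fingers; the grasp point (between the pads) lies 19 mm behind it; z points along the fingers, y is the direction in which the jaws open and shut (so a half turn about z gives the same grasp; the last joint's range is limited). The gripper opens to 94 mm and grips with 3 to 60 N. Pads are 16 mm wide; open, the fingers measure 119 mm over their backs; the gripper's body (75 mm by 177 mm) begins 78 mm behind the grasp point.
Start: joints at [1.151, 0.087, 1.371, -0, 1.684, -0.103], TCP at [171.35, 522.647, 205.506] pointing down, gripper open.
Joint ranges: [-3.1, 3.1], [-0.76, 2.03], [0.27, 2.55], [-1.08, 4.22], [0.17, 2.65], [-2.57, 2.57]. Speed limits (rad/s): [2.79, 2.79, 3.14, 3.14, 3.14, 3.14].

### API

Orientations are given as a rotation vector (axis times angle).
In Python, from cell import robot gives the robot as it stands.
- The arm moves only by the tool send_rows, never from a script. Its argument "targets" is a list of rows, each a list of 3 entries, a list of its own where there are three numbers: the shift along the tool's x, y, z in cm, then the turn about the tool's z in rad, then the opening in per cent of the stroke, from 0 (shut) to 100 (fully open). A call has 1 to 12 rows; each row is the pose to reach, as a shift and turn from the pose commanded when the call began, along the tool's axes at that moment; what a row does not reach only later rows make up. A row lasts 1/8 s, in which the tool goes at most 62.5 mm and 10.7 degrees, less where a joint would pass 70% of its speed; a pose out of reach is approached as far as the arm can. A call with a gripper value outside its range is refused whole. The fingers move at their own pace and stop on an object; the grip force is fixed at half the most. Time passes only in rows, so rows that repeat a pose let the fingers close. It gives the time, the measured TCP pose, the force and the opening at its end, in the units of the state.
- robot.get_state(): the state, without advancing time (a new reading comes with each control period).
- robot.grab_frame(name): name is "scene" or "side" or "wrist"; returns (picture, depth): 384x512x3 uint8, red, green, blue; 384x512 float32, mm along the optical axis (not along the pixel's ray), 0 where there is no reading.
- robot.calibration(name): a dict with "fx", "fy", "cx", "cy" (pixels), "extrinsics" (4x4, takes a point from camera to world coordinates). Camera axes: x right, y up, looking along -z (the intrinsics and any distortion apply to the point x, -y, -z); pixel columns grow to the right and rows downward; lengths in mm; the calibration is good to about 2 mm. A picture is of the moment at which its call begins: read the wrist's pose just before it. calibration takes no time and is no camera call; for the wrist camera it gives the pose at the moment of the call.
- robot.job_done(): hands the job in, once; it reports no verdict.
The state is a dict: "time_s": time; "q": joint angles; "joint_velocities": joint speeds; "tau": joint torques, N m; "ee_pos": TCP position; "tcp_rot": TCP orientation; "wrist_force": force on the tool from outside, world axes, zero at the start; "wrist_torque": the same for the moment, N m; "opening": finger opening in mm.
Only numpy, scipy, OpenCV 4.12 (cv2) and the standard library are available. Lean on these libraries where they do the work, as an engineer would, in place of code of your own. Each camera call takes 0.05 s, during which the arm holds its last target.

## Working session

There is one attempt and no reset: what is moved stays moved. The work goes in short steps, Python scripts to look and compute and a tool call to move; the robot and the scene stay as the last step left them, time stands still between calls to the robot, and variables do not carry over. Pictures are saved under pics/ and viewed, and the job is handed in when it is done.

Besides the shell and the picture viewer there is one more tool, called after "Emit:" as name([rows], argument=value, ...), one row to a line, values as JSON. send_rows: Moves the arm, as the interface text tells. Its arguments: {"type":"object","properties":{"targets":{"type":"array","items":{"type":"array"}}},"required":["targets"]}

```bash
ls; mkdir -p pics; python3 - <<'E'
from cell import robot
import cv2,numpy as np
s=robot.get_state();print({k:np.round(v,3).tolist() for k,v in s.items()})
for n in ["scene","side","wrist"]:
    c=robot.calibration(n);print(n,{k:np.round(v,4).tolist() if not isinstance(v,str) else v for k,v in c.items()})
    p,d=robot.grab_frame(n)
    np.savez(f"pics/{n}0.npz",p=p,d=d)
    cv2.imwrite(f"pics/{n}0.png",cv2.resize(p[:,:,::-1],(768,576)))
E
```

```text
pics
{'time_s': 0.0, 'q': [1.151, 0.088, 1.372, 0.0, 1.684, -0.103], 'joint_velocities': [0.002, -0.0, -0.001, -0.001, 0.001, 0.001], 'tau': [-0.0, -34.017, -30.243, 0.072, 0.033, -0.0], 'ee_pos': [171.123, 522.131, 204.315], 'tcp_rot': [-0.495, -3.102, 0.003], 'wrist_force': [0.575, 0.15, 0.167], 'wrist_torque': [0.001, -0.035, 0.023], 'opening': 94.171}
scene {'fx': 405.0251, 'fy': 405.0251, 'cx': 255.0658, 'cy': 200.3815, 'extrinsics': [[0.4804, -0.7108, 0.5139, 1043.4518], [0.877, 0.393, -0.2763, -227.662], [-0.0056, 0.5834, 0.8122, 948.705], [0.0, 0.0, 0.0, 1.0]]}
side {'fx': 383.7301, 'fy': 383.7301, 'cx': 254.0961, 'cy': 190.8387, 'extrinsics': [[0.9479, 0.2356, -0.2143, 365.8033], [-0.3185, 0.7017, -0.6373, -513.7492], [0.0002, 0.6723, 0.7402, 797.9173], [0.0, 0.0, 0.0, 1.0]]}
wrist {'fx': 310.7863, 'fy': 310.7863, 'cx': 251.5798, 'cy': 192.8033, 'extrinsics': [[0.3109, -0.9238, -0.2237, 107.12], [0.9505, 0.3017, 0.0749, 542.7932], [-0.0017, -0.2359, 0.9718, 383.8101], [0.0, 0.0, 0.0, 1.0]]}
```

View pics/scene0.png

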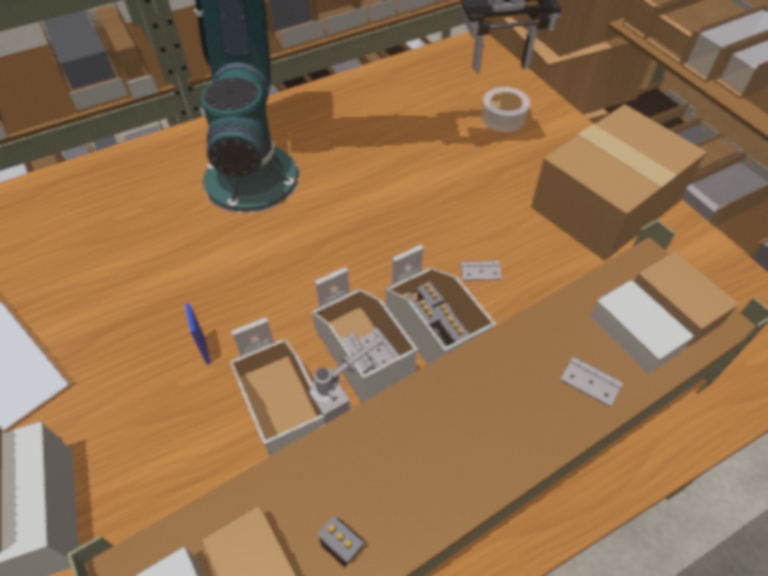

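View pics/side0.png

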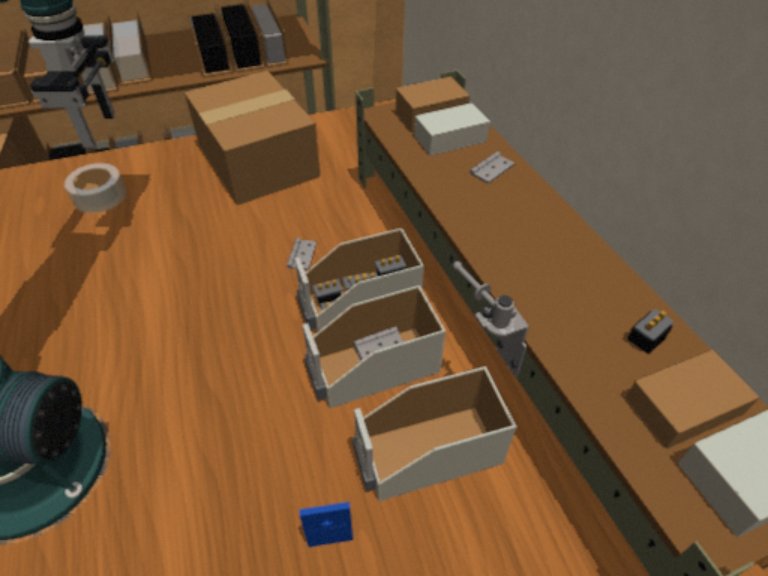

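View pics/wrist0.png

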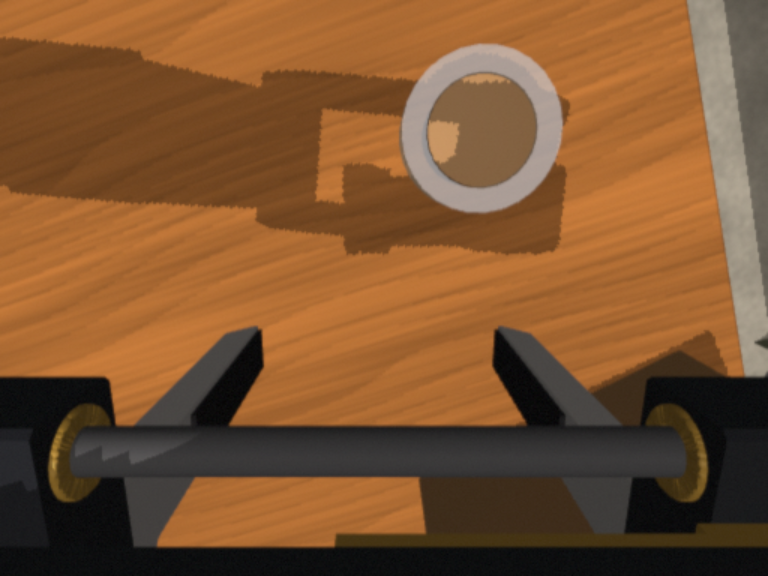

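The empty bin looks like the one nearest the blue decoy: scene (265,390), side (430,430) at 768 px scale. Its tag is at scene (252,338), side (365,450). The other two grey tags, at scene (333,288) and (408,264), stand on stocked bins. I'll confirm with enlarged crops.

```bash
cat > h.py <<'E'
import numpy as np,cv2
from cell import robot
def load(n,i): 
    z=np.load(f"pics/{n}{i}.npz");return z['p'],z['d']
def pt(cal,u,v,d):
    E=np.array(cal['extrinsics']);u=np.asarray(u,float);v=np.asarray(v,float)
    c=np.stack([(u-cal['cx'])/cal['fx']*d,-(v-cal['cy'])/cal['fy']*d,-d,np.ones_like(d)],-1)
    return (c@E.T)[...,:3]
def ray(cal,u,v,z):
    E=np.array(cal['extrinsics'])
    r=E[:3,:3]@np.array([(u-cal['cx'])/cal['fx'],-(v-cal['cy'])/cal['fy'],-1])
    o=E[:3,3];return o+r*(z-o[2])/r[2]
def proj(cal,P):
    E=np.array(cal['extrinsics']);c=E[:3,:3].T@(np.array(P,float)-E[:3,3])
    return np.array([cal['cx']+cal['fx']*c[0]/-c[2],cal['cy']-cal['fy']*c[1]/-c[2]])
def tri(c1,p1,c2,p2):
    os,rs=[],[]
    for c,(u,v) in((c1,p1),(c2,p2)):
        E=np.array(c['extrinsics']);r=E[:3,:3]@np.array([(u-c['cx'])/c['fx'],-(v-c['cy'])/c['fy'],-1]);rs.append(r/np.linalg.norm(r));os.append(E[:3,3])
    A=sum(np.eye(3)-np.outer(r,r) for r in rs);b=sum((np.eye(3)-np.outer(r,r))@o for r,o in zip(rs,os))
    P=np.linalg.solve(A,b);return P,[np.linalg.norm((np.eye(3)-np.outer(r,r))@(P-o)) for r,o in zip(rs,os)]
def crop(p,u0,v0,u1,v1,k,f):
    cv2.imwrite(f,cv2.resize(p[v0:v1,u0:u1,::-1],None,fx=k,fy=k,interpolation=cv2.INTER_CUBIC))
E
python3 - <<'E'
from h import *
p,d=load('scene',0);crop(p,140,150,300,300,5,'pics/sc_crop.png')
p,d=load('side',0);crop(p,190,140,360,340,3,'pics/si_crop.png')
for n in ('scene','side'):
    p,d=load(n,0);cal=robot.calibration(n)
    v,u=np.mgrid[0:384,0:512];P=pt(cal,u,v,d)
    np.save(f'pics/{n}P.npy',P)
    # deck & bench heights
    ok=d>0
    print(n,ok.mean())
    if n=='scene':
        for (a,b) in [(300,300),(100,150),(176,262),(168,223),(215,250)]: print((a,b),P[b,a].round(1))
E
```

```text
scene 0.9960428873697916
(300, 300) [812.4  -3.7 175.4]
(100, 150) [  34.5 -241.3    2.4]
(176, 262) [ 518.  -180.1    2.1]
(168, 223) [ 462.8 -161.5  100.5]
(215, 250) [ 667.8 -115.7  249.4]
side 0.9960276285807291
```

View pics/sc_crop.png

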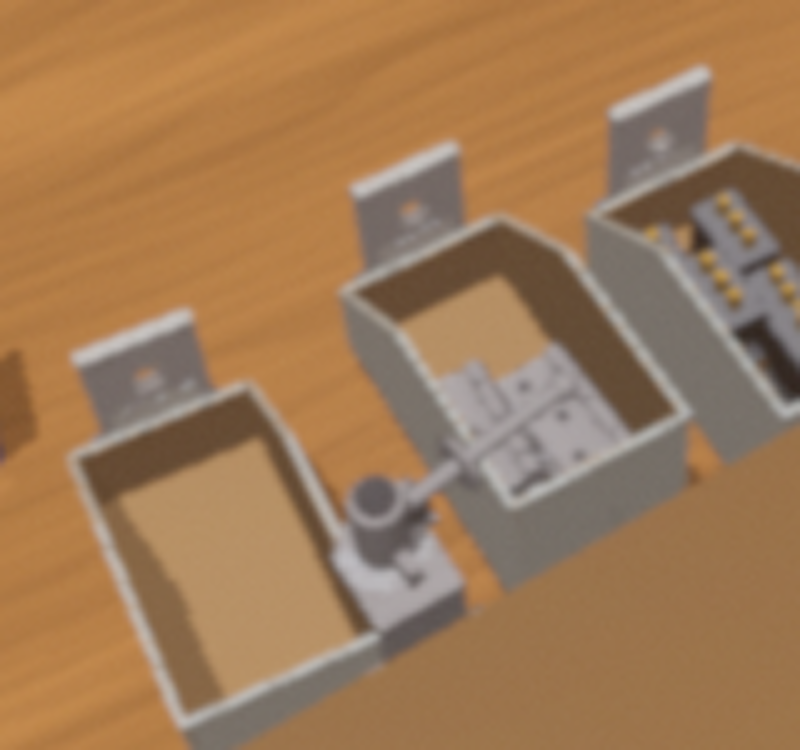

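View pics/si_crop.png

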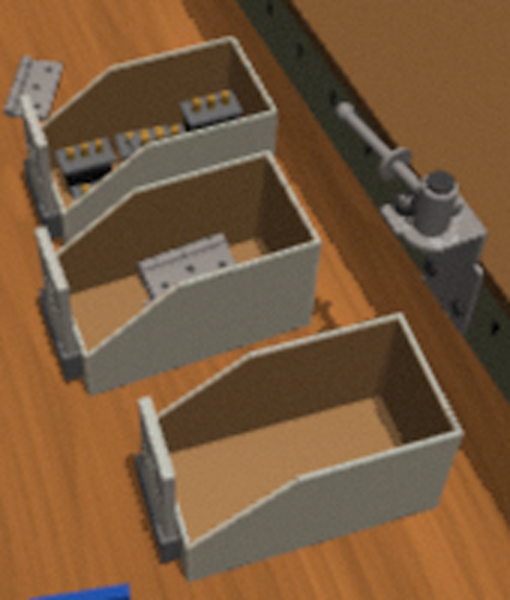

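The empty bin is the one at scene crop (220,560), with a bare floor. The others hold hinges (crop 520,430) and relays (crop 720,270). So the wanted tag is at scene px ~(168,221), with the hole at ~(169.6,225.6).

```bash
python3 - <<'E'
from h import *
for n in ('scene','side'):
    P=np.load(f'pics/{n}P.npy')
    m=(P[...,2]>62)&(P[...,2]<130)&(P[...,0]>400)&(P[...,0]<480)&(P[...,1]>-220)&(P[...,1]<-110)
    Q=P[m];print(n,len(Q));
    top=Q[Q[:,2]>Q[:,2].max()-6]
    print('ztop',np.percentile(Q[:,2],[50,95,99,100]).round(1),'y',np.percentile(Q[:,1],[0,2,98,100]).round(1),'x',np.percentile(Q[:,0],[0,5,50,95]).round(1))
    top=Q[(Q[:,2]>116)]
    print('top',len(top),top.mean(0).round(1),np.cov(top[:,:2].T).round(1).tolist())
    w,V=np.linalg.eigh(np.cov(top[:,:2].T));print('dir',V[:,1],'ext',np.ptp((top[:,:2]-top[:,:2].mean(0))@V[:,1]))
    face=Q[(Q[:,2]<112)&(Q[:,2]>70)]
    if len(face)>20:
        c=face.mean(0);U,S,Vt=np.linalg.svd(face-c);print('face',c.round(1),Vt[2].round(3),S.round(1),len(face))
    # hook cloud
    m=(P[...,2]>210)&(P[...,2]<262)&(P[...,0]>560)&(P[...,0]<760)&(P[...,1]>-250)&(P[...,1]<60)
    H=P[m]; vv,uu=np.where(m)
    print('hook',len(H),H.min(0).round(1),H.max(0).round(1))
    for lo,hi in((210,218),(218,224),(224,234),(234,243),(243,248),(248,256)):
        s=H[(H[:,2]>=lo)&(H[:,2]<hi)]
        if len(s): print(lo,len(s),s.mean(0).round(1),s.min(0).round(1),s.max(0).round(1))
    # beam front: deck edge
    m=(np.abs(P[...,2]-175)<6)&(P[...,0]>560)&(P[...,1]>-500)&(P[...,1]<400)
    D=P[m];
    e=[]
    for y in range(-350,300,25):
        s=D[np.abs(D[:,1]-y)<6]
        if len(s)>3:e.append((y,round(float(np.percentile(s[:,0],1)),1)))
    print(e)
E
```

```text
scene 402
ztop [ 99.3 123.  124.3 126.1] y [-210.3 -189.8 -131.6 -114.8] x [454.  457.6 463.2 465.5]
top 104 [ 461.  -160.7  121.2] [[8.6, 9.3], [9.3, 304.2]]
dir [0.03126672 0.99951108] ext 58.895467861157215
face [ 463.2 -160.8   91.1] [-0.999  0.033  0.021] [263.4 185.8  24.4] 226
hook 431 [ 639.4 -126.3  210. ] [688.2 -13.  251.4]
210 59 [ 672.5 -106.9  214.5] [ 647.9 -126.1  210. ] [688.2 -73.5 217.9]
218 31 [666.4 -99.7 221.3] [ 645.2 -126.1  218.3] [676.4 -31.1 224. ]
224 203 [656.2 -65.4 228.4] [ 639.4 -126.3  224.1] [676.8 -13.  234. ]
234 42 [ 666.6 -100.5  238.3] [ 647.3 -126.3  234.1] [676.4 -72.3 242.9]
243 44 [ 668.9 -115.7  245.1] [ 656.7 -126.3  243.2] [ 675.7 -103.4  248. ]
248 52 [ 664.7 -114.8  249.4] [ 656.8 -122.9  248. ] [ 673.9 -106.9  251.4]
[(-350, 712.8), (-325, 711.3), (-300, 709.5), (-275, 708.1), (-250, 707.1), (-225, 705.8), (-200, 704.2), (-175, 702.9), (-150, 702.1), (-125, 697.6), (-100, 696.2), (-75, 697.2), (-50, 695.3), (-25, 692.8), (0, 691.3), (25, 689.9), (50, 688.0), (75, 686.7), (100, 684.5), (125, 682.2), (150, 680.0), (175, 679.2), (200, 676
[... 495 characters left out ...]
126.3  218. ] [685.5 -20.3 224. ]
224 209 [652.8 -72.9 229.9] [ 637.3 -126.6  224.4] [672.6 -15.8 233.9]
234 65 [ 657.3 -101.   238.1] [ 640.  -126.7  234.1] [672.8 -20.4 242.7]
243 43 [ 660.5 -119.2  246.1] [ 653.3 -125.7  243.1] [ 674.5 -104.5  247.9]
248 66 [ 664.2 -115.3  251.4] [ 656.  -123.6  248.1] [ 675.4 -104.9  253.9]
[(-350, 713.2), (-325, 711.4), (-300, 709.1), (-275, 707.4), (-250, 706.5), (-225, 704.5), (-200, 703.0), (-175, 701.1), (-150, 699.5), (-125, 693.8), (-100, 715.2), (-75, 715.0), (-50, 693.6), (-25, 696.7), (0, 689.4), (25, 687.3), (50, 685.2), (75, 684.4), (100, 682.0), (125, 680.3), (150, 679.4), (175, 677.1), (200, 675.5), (225, 673.7), (250, 671.0), (275, 669.5)]
```

```bash
python3 - <<'E'
from h import *
p,d=load('scene',0);crop(p,205,215,265,270,12,'pics/sc_hook.png')
p,d=load('side',0);crop(p,295,165,355,225,10,'pics/si_hook.png')
E
```

```text
(no output)
```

View pics/sc_hook.png

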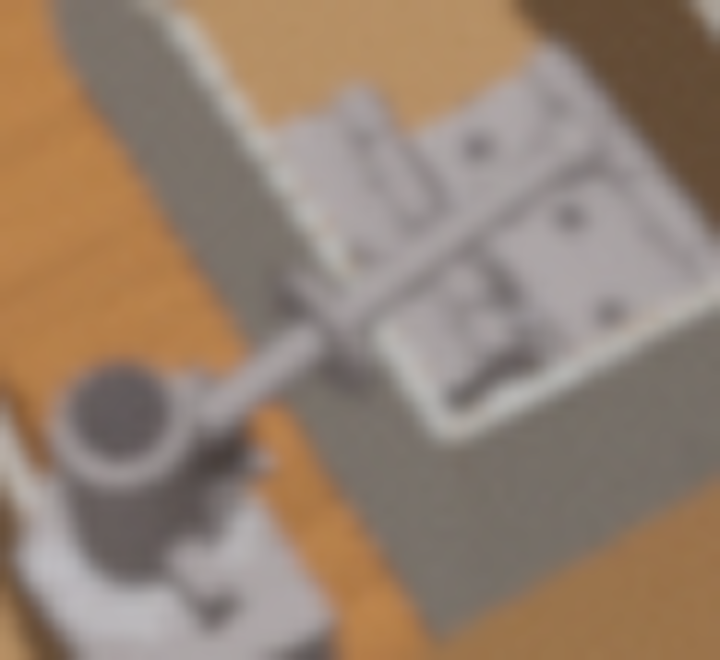

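View pics/si_hook.png

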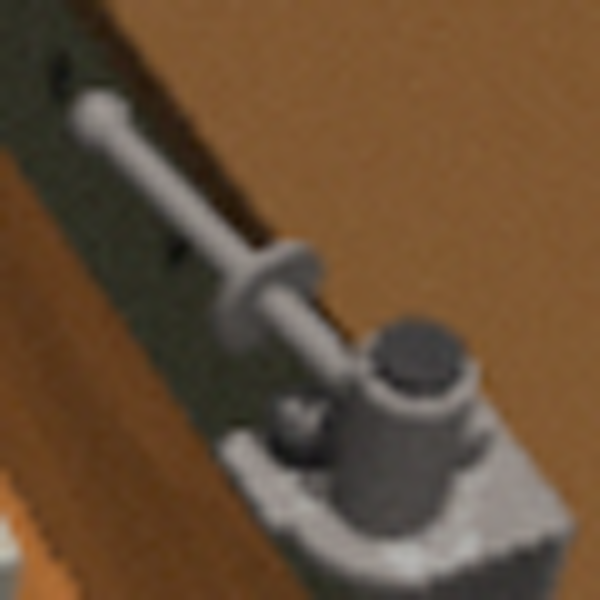

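```bash
python3 - <<'E'
from h import *
cs,cd=robot.calibration('scene'),robot.calibration('side')
print('knob',tri(cs,(254.3,228.3),cd,(304.7,176.2)))
print('hub',tri(cs,(214.6,248.6),cd,(336,200.5)))
for n,c,k,h in(('sc',cs,(254.3,228.3),(214.6,248.6)),('si',cd,(304.7,176.2),(336,200.5))):
    print(n,ray(c,*k,225),ray(c,*h,249))
print('hole',ray(cs,169.2,225.1,88))
import cv2
s=robot.get_state();R=cv2.Rodrigues(np.array(s['tcp_rot']))[0];print(R.round(3))
E
```

```text
knob (array([646.07870465, -15.63950749, 223.55403731]), [np.float64(1.6097530859367868), np.float64(1.6097530859367926)])
hub (array([ 663.85031252, -114.36567837,  248.72366757]), [np.float64(0.6911727152825907), np.float64(0.6911727152825489)])
sc [647.97384973 -17.52039127 225.        ] [ 664.43549657 -115.02066023  249.        ]
si [645.03753637 -15.00595456 225.        ] [ 663.53952274 -113.81274228  249.        ]
hole [ 461.56439036 -160.22306025   88.        ]
[[-0.95   0.312 -0.001]
 [ 0.312  0.95  -0.002]
 [ 0.    -0.002 -1.   ]]
```

```bash
cat >> h.py <<'E'
def mv(target,yaw=None):
    "tool-frame shift (cm) and turn (rad) from the measured pose to world target mm / tool-x yaw deg"
    s=robot.get_state();R=cv2.Rodrigues(np.array(s['tcp_rot'],float))[0]
    d=R.T@(np.array(target,float)-np.array(s['ee_pos']))/10
    y0=np.degrees(np.arctan2(R[1,0],R[0,0]))
    t=None if yaw is None else np.radians(-((yaw-y0+180)%360-180))
    print('shift cm',d.round(2),'turn',None if t is None else round(t,3),'yaw now',round(y0,2),'pos',np.round(s['ee_pos'],2))
E
python3 - <<'E'
from h import *
for n in('scene','side'):
    P=np.load(f'pics/{n}P.npy')
    A=np.array([171,522]);B=np.array([676,-36]);u=(B-A)/np.linalg.norm(B-A)
    q=P[...,:2]-A;s=q@u;w=np.abs(q@np.array([-u[1],u[0]]))
    for k in range(0,760,60):
        m=(s>k)&(s<k+60)&(w<110)&(P[...,2]<600);print(n,k,P[...,2][m].max().round() if m.any() else None)
mv([676,-36,300],90)
E
```

```text
scene 0 365.0
scene 60 346.0
scene 120 5.0
scene 180 6.0
scene 240 7.0
scene 300 14.0
scene 360 13.0
scene 420 126.0
scene 480 125.0
scene 540 113.0
scene 600 177.0
scene 660 233.0
scene 720 239.0
side 0 453.0
side 60 348.0
side 120 7.0
side 180 7.0
side 240 7.0
side 300 17.0
side 360 16.0
side 420 127.0
side 480 126.0
side 540 114.0
side 600 179.0
side 660 235.0
side 720 241.0
shift cm [-65.36 -37.34  -9.49] turn 1.254 yaw now 161.85 pos [171.17 522.26 204.58]
```

Emit:
send_rows([
  [[-5,-3,-4],0.1,0],
  [[-10,-6,-8],0.25,0],
  [[-15.5,-9,-9.5],0.4,0],
  [[-21,-12,-9.5],0.55,0],
  [[-26,-15,-9.5],0.7,0],
  [[-31.5,-18,-9.5],0.85,0],
  [[-37,-21,-9.5],1.0,0],
  [[-42,-24,-9.5],1.15,0],
  [[-47.5,-27,-9.5],1.254,0],
  [[-53,-30,-9.5],1.254,0],
  [[-58,-33,-9.5],1.254,0],
  [[-62,-36,-9.5],1.254,0],
])

```text
time_s: 1.65
ee_pos: [649.5, -14.4, 299.3]
tcp_rot: [-2.221, -2.22, 0.001]
wrist_force: [0.6, -0.0, 0.4]
opening: 0.5
```

```bash
python3 - <<'E'
from h import *
mv([676,-36,300],90)
p,d=robot.grab_frame("wrist");cv2.imwrite('pics/w1.png',cv2.resize(p[:,:,::-1],(768,576)))
print(robot.get_state()['wrist_force'],robot.get_state()['opening'],robot.get_state()['time_s'])
E
```

```text
shift cm [-2.15  2.65 -0.07] turn -0.0 yaw now 89.98 pos [649.49 -14.44 299.3 ]
[-0.50772143 -2.2950204  -2.52430932] 0.3937752779716544 1.7
```

View pics/w1.png

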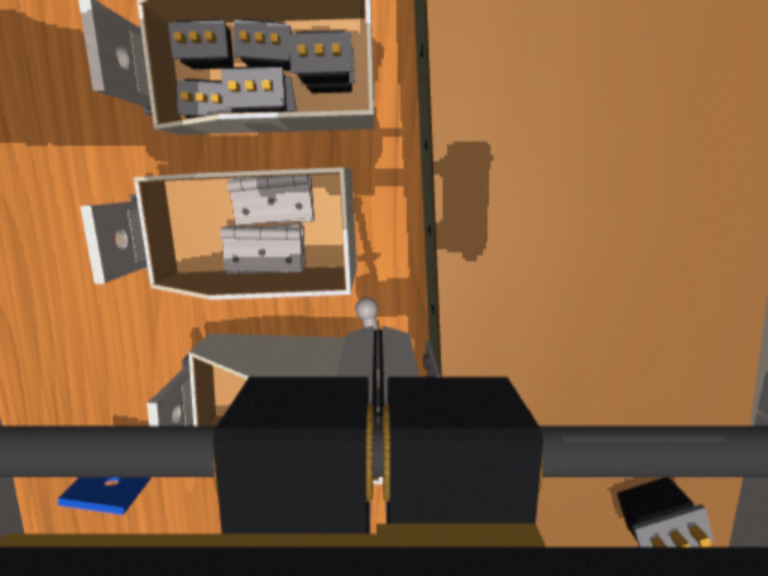

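The wrist view has +y up and +x right. It shows the knob at (367,310) just beyond the shut fingertips, near (377,335). I'll cross-check the knob by ray.

```bash
python3 - <<'E'
from h import *
c=robot.calibration('wrist');print(ray(c,244.3,206.3,225),np.round(c['extrinsics'],3))
print(robot.get_state()['wrist_force'])
E
```

```text
[646.34669155 -26.6573134  225.        ] [[ 1.00000e+00  7.00000e-03  3.00000e-03  6.53282e+02]
 [-7.00000e-03  9.71000e-01  2.39000e-01  4.67660e+01]
 [-1.00000e-03 -2.39000e-01  9.71000e-01  4.75771e+02]
 [ 0.00000e+00  0.00000e+00  0.00000e+00  1.00000e+00]]
[-0.50772143 -2.2950204  -2.52430932]
```

Emit:
send_rows([
  [[-2.2,3.0,0],0,0],
  [[-2.2,3.0,0],0,0],
  [[-2.2,3.0,4],0,0],
  [[-2.2,3.0,8],0,0],
  [[-2.2,3.0,8.8],0,0],
  [[-2.2,3.0,8.8],0,0],
])

```text
time_s: 2.45
ee_pos: [678.0, -33.9, 213.2]
tcp_rot: [-2.221, -2.222, -0.0]
wrist_force: [0.6, 0.5, -0.4]
opening: 0.4
```

```bash
python3 - <<'E'
from h import *
s=robot.get_state();o=np.array(s['ee_pos']);print(o,s['wrist_force'])
for th in list(range(100,190,5)):
    a=np.radians(th);r=78;u=np.array([np.cos(a),np.sin(a)]);t=np.array([-u[1],u[0]])
    C=np.array([664,-114.5])+r*u-4*t+[12.5*(1 if th<180 else -1),8]
    print(th,C.round(1),'tool cm',((C-o[:2])/10)[::-1].round(2))
E
```

```text
[678.03821573 -33.93508688 213.17895254] [ 0.62875463  0.54500521 -0.37855957]
100 [666.9 -29. ] tool cm [ 0.49 -1.11]
105 [660.2 -30.1] tool cm [ 0.38 -1.79]
110 [653.6 -31.8] tool cm [ 0.21 -2.45]
115 [647.2 -34.1] tool cm [-0.02 -3.09]
120 [641. -37.] tool cm [-0.3  -3.71]
125 [635.  -40.3] tool cm [-0.64 -4.3 ]
130 [629.4 -44.2] tool cm [-1.02 -4.86]
135 [624.2 -48.5] tool cm [-1.46 -5.39]
140 [619.3 -53.3] tool cm [-1.94 -5.87]
145 [614.9 -58.5] tool cm [-2.45 -6.31]
150 [611. -64.] tool cm [-3.01 -6.71]
155 [607.5 -69.9] tool cm [-3.6  -7.05]
160 [604.6 -76.1] tool cm [-4.21 -7.35]
165 [602.2 -82.4] tool cm [-4.85 -7.58]
170 [600.4 -89. ] tool cm [-5.51 -7.77]
175 [599.1 -95.7] tool cm [-6.18 -7.89]
180 [ 573.5 -102.5] tool cm [ -6.86 -10.45]
185 [ 573.4 -109.3] tool cm [ -7.54 -10.46]
```

Emit:
send_rows([
  [[0.3,-0.6,0],0,0],
  [[0.4,-0.9,0],0,0],
  [[0.45,-1.2,0],0,0],
  [[0.4,-1.5,0],0,0],
  [[0.38,-1.8,0],0,0],
  [[0.3,-2.1,0],0,0],
  [[0.2,-2.45,0],0,0],
  [[0.1,-2.75,0],0,0],
  [[0,-3.1,0],0,0],
  [[-0.15,-3.4,0],0,0],
  [[-0.3,-3.7,0],0,0],
  [[-0.3,-3.7,0],0,0],
])

```text
time_s: 3.95
ee_pos: [640.9, -37.7, 212.6]
tcp_rot: [-2.221, -2.221, 0.0]
wrist_force: [2.5, 0.6, 1.2]
opening: 0.1
```

```bash
python3 - <<'E'
from h import *
p,d=robot.grab_frame("side");crop(p,235,120,375,230,5,'pics/s2.png')
s=robot.get_state();print(s['ee_pos'],s['wrist_force'],s['wrist_torque'])
E
```

```text
[640.88083282 -37.6327436  212.48122242] [3.22279889 0.27899472 1.7052011 ] [ 0.04836345 -0.30271496  0.01331565]
```

View pics/s2.png

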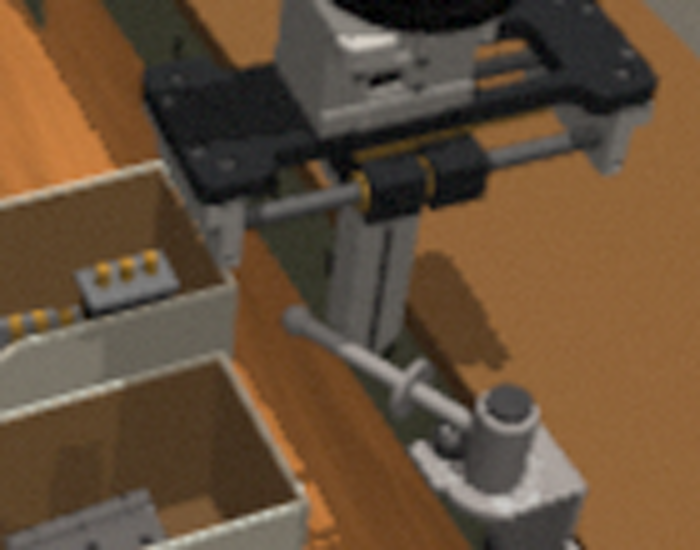

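The finger is behind the rod, and the hook has swung with a steady drag of about 3 N.

Emit:
send_rows([
  [[-0.2,-0.35,0],0,0],
  [[-0.4,-0.7,0],0,0],
  [[-0.65,-1.0,0],0,0],
  [[-0.9,-1.35,0],0,0],
  [[-1.15,-1.65,0],0,0],
  [[-1.45,-2.0,0],0,0],
  [[-1.75,-2.25,0],0,0],
  [[-2.1,-2.55,0],0,0],
  [[-2.5,-2.85,0],0,0],
  [[-2.9,-3.1,0],0,0],
  [[-3.3,-3.35,0],0,0],
  [[-3.7,-3.55,0],0,0],
])

```text
time_s: 5.5
ee_pos: [605.9, -74.9, 212.4]
tcp_rot: [2.221, 2.221, 0.001]
wrist_force: [3.3, 2.6, 0.2]
opening: 0.8
```

```bash
python3 - <<'E'
from h import *
s=robot.get_state();print(s['ee_pos'],s['wrist_force'],s['wrist_torque'])
E
```

```text
[605.91504447 -74.93727763 212.40959649] [3.3282603  2.64537116 0.19169295] [ 0.40259401 -0.65854667  0.02284717]
```

Emit:
send_rows([
  [[-0.25,-0.1,0],0,0],
  [[-0.5,-0.2,0],0,0],
  [[-0.75,-0.35,0],0,0],
  [[-0.8,-0.4,0],0,0],
])

```text
time_s: 6.0
ee_pos: [601.8, -82.7, 212.4]
tcp_rot: [-2.221, -2.221, -0.0]
wrist_force: [3.9, 2.4, -0.6]
opening: 0.4
```

Emit:
send_rows([
  [[-0.07,0,0],0,0],
  [[-0.14,0,0],0,0],
])

```text
time_s: 6.25
ee_pos: [601.5, -83.8, 212.4]
tcp_rot: [-2.221, -2.221, 0.0]
wrist_force: [1.1, 3.0, 1.2]
opening: 0.3
```

Emit:
send_rows([
  [[-0.07,0,0],0,0],
  [[-0.14,0,0],0,0],
])

```text
time_s: 6.5
ee_pos: [601.3, -85.2, 212.4]
tcp_rot: [-2.22, -2.221, 0.001]
wrist_force: [1.1, 3.5, 0.8]
opening: 0.8
```

```bash
python3 - <<'E'
from h import *
p,d=robot.grab_frame("side");crop(p,275,150,375,230,8,'pics/s3.png')
s=robot.get_state();print(s['ee_pos'],s['wrist_force'],s['wrist_torque'])
E
```

```text
[601.2634521  -85.30499034 212.33061365] [0.78539005 2.92860736 0.76297473] [ 0.57341344 -0.07298184  0.01047174]
```

View pics/s3.png

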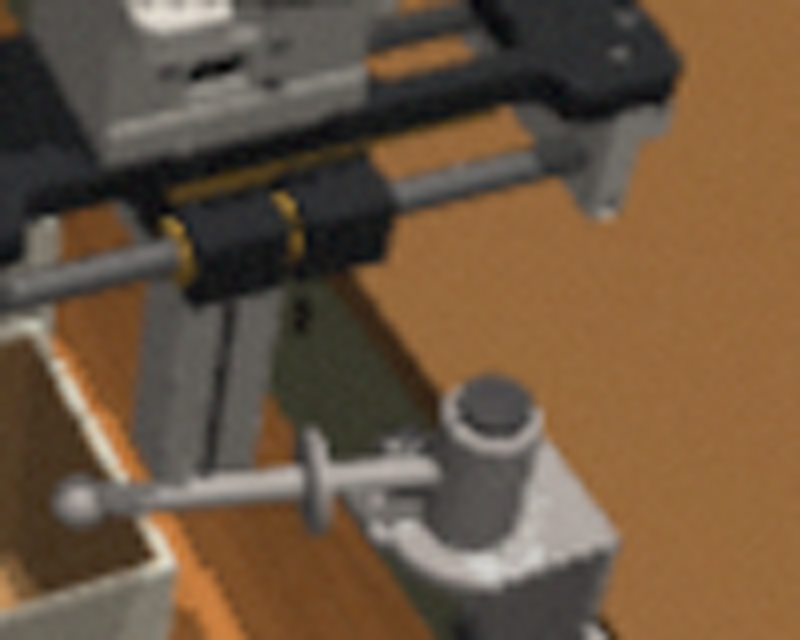

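Emit:
send_rows([
  [[-0.05,-0.01,0],0,0],
  [[-0.1,-0.02,0],0,0],
])

```text
time_s: 6.8
ee_pos: [601.1, -86.2, 212.3]
tcp_rot: [-2.221, -2.221, 0.001]
wrist_force: [-0.8, 4.2, 0.8]
opening: 0.3
```

Emit:
send_rows([
  [[-0.05,-0.01,0],0,0],
  [[-0.1,-0.02,0],0,0],
])

```text
time_s: 7.05
ee_pos: [601.0, -87.3, 212.3]
tcp_rot: [-2.221, -2.221, 0.001]
wrist_force: [-1.6, 3.9, 1.4]
opening: 0.3
```

Emit:
send_rows([
  [[-0.05,-0.01,0],0,0],
  [[-0.1,-0.02,0],0,0],
])

```text
time_s: 7.3
ee_pos: [600.8, -88.3, 212.3]
tcp_rot: [-2.221, -2.221, 0.001]
wrist_force: [-2.5, 3.0, 0.7]
opening: 0.1
```

Emit:
send_rows([
  [[-0.05,0,0],0,0],
  [[-0.1,0,0],0,0],
])

```text
time_s: 7.55
ee_pos: [600.7, -89.3, 212.3]
tcp_rot: [-2.221, -2.22, 0.001]
wrist_force: [-2.7, 4.8, 0.9]
opening: 0.1
```

Emit:
send_rows([
  [[-0.05,0,0],0,0],
  [[-0.1,0,0],0,0],
])

```text
time_s: 7.8
ee_pos: [600.7, -90.3, 212.3]
tcp_rot: [-2.221, -2.221, 0.001]
wrist_force: [-2.1, 4.4, 1.6]
opening: 0.3
```

Emit:
send_rows([
  [[-0.05,0,0],0,0],
  [[-0.1,0,0],0,0],
])

```text
time_s: 8.05
ee_pos: [600.6, -91.3, 212.2]
tcp_rot: [-2.22, -2.22, 0.001]
wrist_force: [-3.5, 4.8, 1.6]
opening: 0.7
```

Emit:
send_rows([
  [[-0.05,0,0],0,0],
  [[-0.1,0,0],0,0],
])

```text
time_s: 8.3
ee_pos: [600.6, -92.4, 212.2]
tcp_rot: [-2.221, -2.22, 0.001]
wrist_force: [-2.7, 4.3, 1.2]
opening: 0.5
```

Emit:
send_rows([
  [[-0.05,0,0],0,0],
  [[-0.1,0,0],0,0],
])

```text
time_s: 8.55
ee_pos: [600.5, -93.1, 212.2]
tcp_rot: [-2.22, -2.22, 0.001]
wrist_force: [-3.2, 5.6, 1.2]
opening: 0.5
```

Emit:
send_rows([
  [[-0.05,0,0],0,0],
  [[-0.1,0,0],0,0],
])

```text
time_s: 8.8
ee_pos: [600.4, -93.6, 212.1]
tcp_rot: [-2.219, -2.22, 0.001]
wrist_force: [-2.8, 5.9, 0.9]
opening: 0.4
```

Emit:
send_rows([
  [[-0.05,0,0],0,0],
  [[-0.1,0,0],0,0],
])

```text
time_s: 9.05
ee_pos: [600.4, -94.1, 212.1]
tcp_rot: [-2.218, -2.22, -0.0]
wrist_force: [-4.1, 7.0, 0.8]
opening: 0.5
```

Emit:
send_rows([
  [[-0.05,0,0],0,0],
  [[-0.1,0,0],0,0],
])

```text
time_s: 9.3
ee_pos: [600.3, -94.6, 212.1]
tcp_rot: [-2.217, -2.22, -0.001]
wrist_force: [-3.2, 8.0, 1.1]
opening: 0.6
```

Emit:
send_rows([
  [[-0.05,0,0],0,0],
  [[-0.1,0,0],0,0],
  [[-0.1,0,0],0,0],
])

```text
time_s: 9.68
ee_pos: [600.2, -95.2, 212.1]
tcp_rot: [-2.216, -2.22, -0.002]
wrist_force: [-3.3, 8.7, 0.9]
opening: 0.8
```

Emit:
send_rows([
  [[-0.05,0,0],0,0],
  [[-0.08,0,0],0,0],
  [[-0.08,0,0],0,0],
])

```text
time_s: 10.05
ee_pos: [600.2, -95.5, 212.1]
tcp_rot: [-2.215, -2.22, -0.002]
wrist_force: [-4.0, 9.5, 1.8]
opening: 0.5
```

```bash
python3 - <<'E'
from h import *
for n in("side","scene"):
    p,d=robot.grab_frame(n);np.savez(f'pics/{n}4.npz',p=p,d=d)
    s=robot.get_state();print(np.round(s['ee_pos'],2),np.round(s['wrist_force'],1),np.round(s['wrist_torque'],2),s['tcp_rot'])
E
```

```text
[600.2  -95.47 212.06] [-4.3  9.9  1. ] [ 1.72  0.79 -0.15] [-2.21521774 -2.21956262 -0.00236208]
[600.21 -95.45 212.06] [-4.2  8.7  0.8] [ 1.73  0.77 -0.13] [-2.21516662 -2.21956062 -0.0024068 ]
```

The force rises steadily at the stop: the advance halves and the total reaches about 10.5 N, held for more than 0.5 s. Next I'll back off and look.

Emit:
send_rows([
  [[0.3,0,0],0,0],
  [[0.6,0,0],0,0],
  [[2,0,0],0,0],
  [[4,0,0],0,0],
  [[5,0,-5],0,0],
  [[5,-3,-10],0,0],
  [[4,-8,-12],0,0],
  [[0,-12,-12],0,0],
  [[0,-14,-12],0,0],
  [[0,-14,-12],0,0],
  [[0,-14,-12],0,0],
])

```text
time_s: 11.52
ee_pos: [461.9, -97.6, 332.4]
tcp_rot: [2.22, 2.222, 0.001]
wrist_force: [0.4, 1.4, -0.4]
opening: 0.3
```

```bash
python3 - <<'E'
from h import *
for n in("side","scene","wrist"):
    c=robot.calibration(n);p,d=robot.grab_frame(n);np.savez(f'pics/{n}5.npz',p=p,d=d)
    if n=='wrist':np.save('pics/w5E.npy',c['extrinsics'])
s=robot.get_state();print(np.round(s['ee_pos'],2),np.round(s['wrist_force'],1))
p,d=load('scene',5);crop(p,175,210,265,280,8,'pics/sc5.png')
p,d=load('side',5);crop(p,265,165,355,230,8,'pics/si5.png')
p,d=load('wrist',5);cv2.imwrite('pics/w5.png',cv2.resize(p[:,:,::-1],(768,576)))
E
```

```text
[462.02 -97.72 331.87] [-0.   0.2  0.8]
```

View pics/sc5.png

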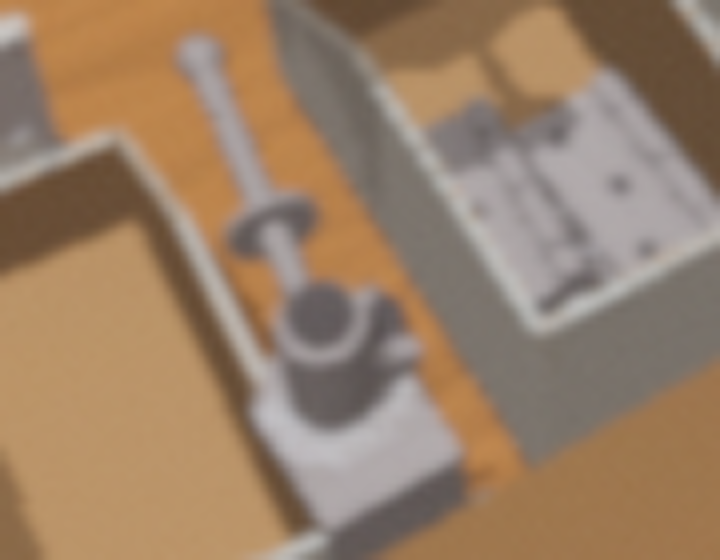

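View pics/si5.png

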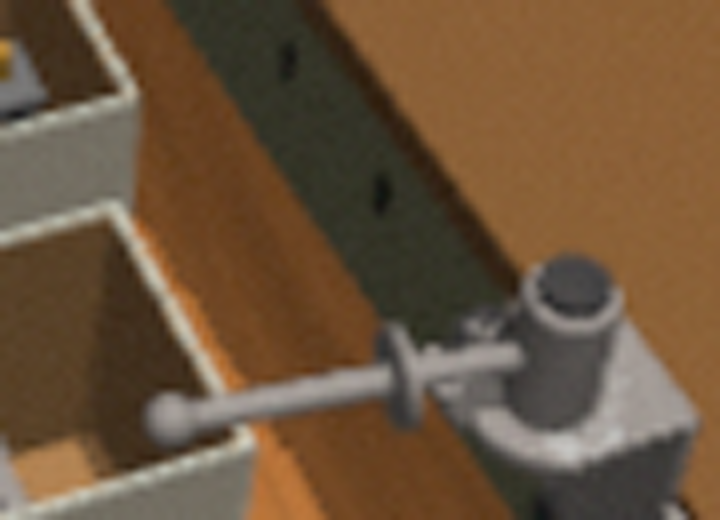

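View pics/w5.png

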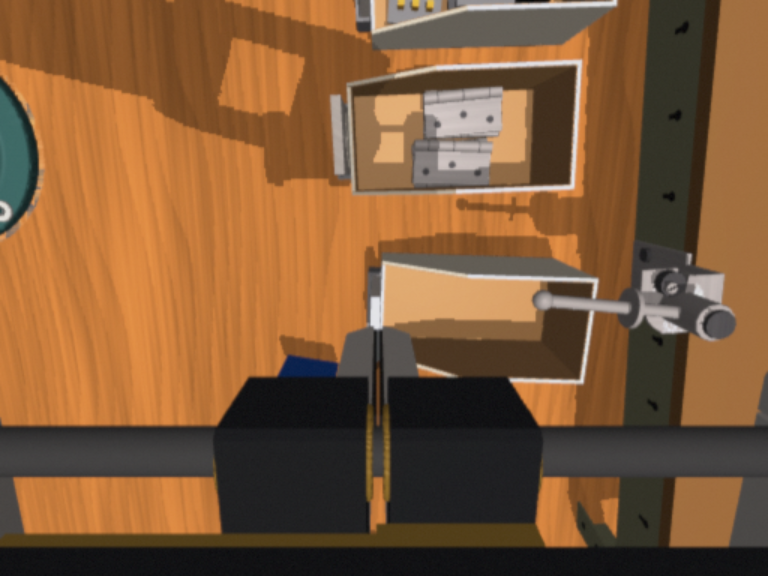

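```bash
python3 - <<'E'
from h import *
cs,cd=robot.calibration('scene'),robot.calibration('side');cw=robot.calibration('wrist');print(np.abs(np.array(cw['extrinsics'])-np.load('pics/w5E.npy')).max())
k={'sc':(cs,(199.5,216.1)),'si':(cd,(285.8,216.8)),'w':(cw,(361.7,199.7))}
h={'sc':(cs,(215,248.7)),'si':(cd,(336.2,200.5)),'w':(cw,(477,215))}
for n in k:
    K=ray(*[k[n][0]],*k[n][1],225);H=ray(h[n][0],*h[n][1],249)
    v=(K-H)[:2];print(n,K.round(1),H.round(1),np.hypot(*v).round(1),np.degrees(np.arctan2(v[1],v[0])).round(2))
print(tri(cs,k['sc'][1],cd,k['si'][1]),tri(cd,k['si'][1],cw,k['w'][1]),tri(cs,k['sc'][1],cw,k['w'][1]))
# tag in wrist view
p,d=load('wrist',5);crop(p,190,150,300,270,6,'pics/wt5.png')
E
```

```text
0.0831028917302028
sc [ 564.3 -105.6  225. ] [ 665.  -114.4  249. ] 101.1 174.99
si [ 567.5 -102.9  225. ] [ 663.9 -113.9  249. ] 97.0 173.45
w [ 567.5 -106.5  225. ] [ 661.7 -114.   249. ] 94.5 175.48
(array([ 566.38637831, -105.85400863,  228.56371319]), [np.float64(0.39282419130937213), np.float64(0.39282419130950164)]) (array([ 566.17326636, -105.54531556,  228.71962916]), [np.float64(0.04415112681717032), np.float64(0.04415112681711746)]) (array([ 566.34347084, -105.92284177,  227.94930559]), [np.float64(0.18767805925601727), np.float64(0.18767805925597536)])
```

View pics/wt5.png

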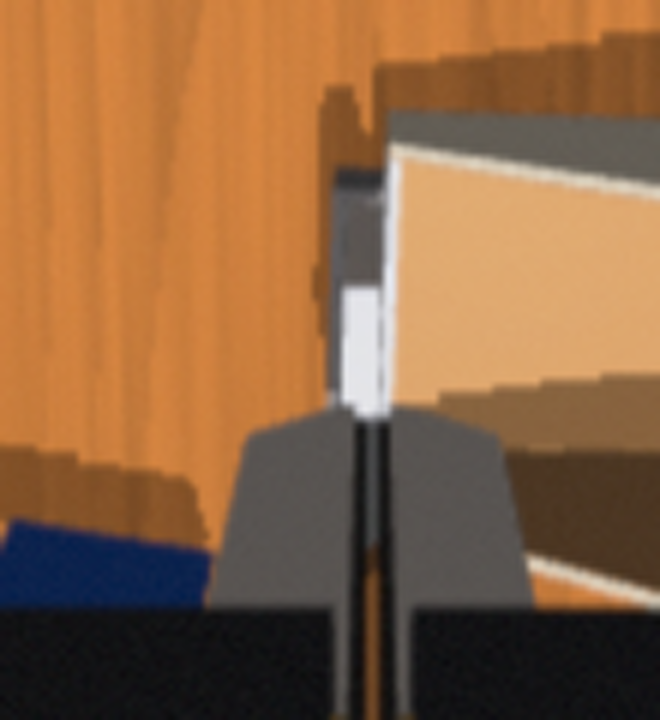

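```bash
python3 - <<'E'
from h import *
c=robot.calibration('wrist')
for a in[(342,287),(382,287),(343,400),(380,330)]:
    u,v=190+a[0]/6-.4,150+a[1]/6-.4;print(a,ray(c,u,v,122).round(1))
mv([460.3,-161,200],88.2)
E
```

```text
(342, 287) [ 456.2 -131.   122. ]
(382, 287) [ 464.8 -131.   122. ]
(343, 400) [ 456.4 -156.5  122. ]
(380, 330) [ 464.4 -140.6  122. ]
shift cm [-6.33 -0.17 13.18] turn 0.033 yaw now 90.07 pos [462.02 -97.72 331.87]
```

Emit:
send_rows([
  [[-3.5,-0.1,4],0.033,28],
  [[-6.33,-0.22,9],0.033,28],
  [[-6.33,-0.22,14],0.033,28],
  [[-6.33,-0.22,17],0.033,28],
  [[-6.33,-0.22,17],0.033,28],
  [[-6.33,-0.22,17],0.033,28],
])

```text
time_s: 12.42
ee_pos: [460.1, -161.7, 163.8]
tcp_rot: [2.256, 2.184, 0.001]
wrist_force: [-0.2, -0.6, 0.1]
opening: 26.6
```

```bash
python3 - <<'E'
from h import *
print(robot.get_state()['opening'],robot.get_state()['wrist_force'])
mv([459.8,-161,108],88.2)
p,d=robot.grab_frame("wrist");cv2.imwrite('pics/w6.png',cv2.resize(p[:,:,::-1],(768,576)))
E
```

```text
26.55395187759862 [-0.16910819 -0.64871003  0.14137533]
shift cm [ 0.07 -0.04  5.58] turn -0.001 yaw now 88.14 pos [ 460.12 -161.68  163.83]
```

View pics/w6.png

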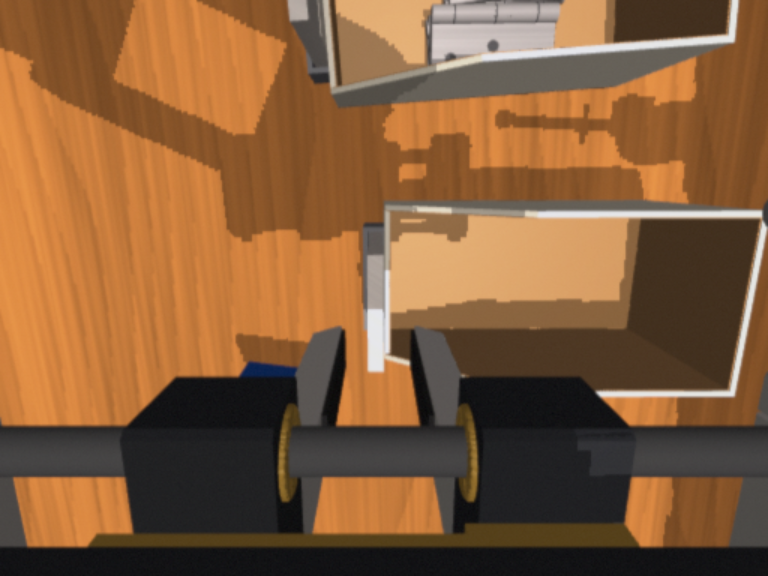

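```bash
python3 - <<'E'
from h import *
c=robot.calibration('wrist');p,d=robot.grab_frame('wrist');np.savez('pics/wrist6.npz',p=p,d=d)
crop(p,220,130,300,260,5,'pics/w6c.png')
for v in(150,160,170,180,190,200,210,220,230,240,246,250):
    u=np.array([250.]);print(v,pt(c,u,np.array([float(v)]),d[v,[250]])[0].round(1),p[v,250])
E
```

```text
150 [ 461.1 -126.2   34.8] [57 55 56]
160 [ 460.9 -131.    72.8] [93 87 84]
170 [ 461.  -131.6  122. ] [160 150 144]
180 [ 460.7 -139.   121.9] [172 162 156]
190 [ 460.5 -146.3  122.3] [171 161 155]
200 [ 460.2 -153.9  122.4] [169 157 151]
210 [ 460.  -161.7  121.9] [231 231 234]
220 [ 459.7 -169.7  121.6] [231 232 234]
230 [ 459.5 -177.2  122.6] [231 231 234]
240 [ 459.2 -185.8  121.5] [230 231 232]
246 [ 459.  -190.2  122.5] [229 228 228]
250 [ 4.570e+02 -2.485e+02 -3.000e-01] [206 128  62]
```

View pics/w6c.png

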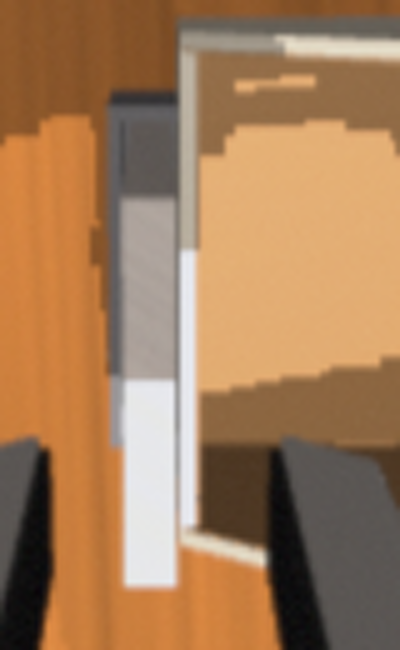

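The tag stands between the jaws. Depth puts its top at z = 122.0 and its ends at y = -131 and -191, so the centre is (460,-161). Next I'll descend and grip.

Emit:
send_rows([
  [[0.07,0,3],0,28],
  [[0.07,0,5],0,28],
  [[0.07,0,5.58],0,28],
  [[0.07,0,5.58],0,28],
  [[0.07,0,5.58],0,0],
  [[0.07,0,5.58],0,0],
  [[0.07,0,5.58],0,0],
  [[0.07,0,5.58],0,0],
  [[0.07,0,5.58],0,0],
])

```text
time_s: 13.65
ee_pos: [459.6, -161.0, 107.6]
tcp_rot: [2.257, 2.183, 0.001]
wrist_force: [-0.9, -0.2, 4.7]
opening: 7.9
```

```bash
python3 - <<'E'
from h import *
s=robot.get_state();print(s['opening'],s['wrist_force']);mv([460,-161,108],88.2)
E
```

```text
7.890987038541951 [-0.89084171 -0.18181501  4.72428106]
shift cm [ 0.    0.04 -0.04] turn -0.002 yaw now 88.11 pos [ 459.56 -161.03  107.65]
```

Emit:
send_rows([
  [[0,0,-1.5],0,0],
  [[0,0,-4],0,0],
  [[0,0,-9],0,0],
  [[0,0,-14],0.03,0],
  [[0,0,-17.5],0.059,0],
  [[0,0,-17.5],0.059,0],
  [[0,0,-17.5],0.059,0],
])

```text
time_s: 14.52
ee_pos: [458.5, -160.5, 279.7]
tcp_rot: [-2.319, -2.115, 0.002]
wrist_force: [0.1, 0.3, -1.5]
opening: 8.1
```

```bash
python3 - <<'E'
from h import *
s=robot.get_state();print(s['opening'],s['wrist_force'],s['wrist_torque'])
p,d=load('wrist',5);c=robot.calibration('wrist');c=dict(c);c['extrinsics']=np.load('pics/w5E.npy')
v,u=np.mgrid[0:384,0:512];P=pt(c,u,v,d)
m=(P[...,2]>205)&(u>345)&(u<500)&(v<245)
Q=P[m];
for x in range(556,690,6):
    s_=Q[(Q[:,0]>=x)&(Q[:,0]<x+6)]
    if len(s_):print(x,len(s_),'y',s_[:,1].min().round(1),s_[:,1].max().round(1),'z',s_[:,2].min().round(1),s_[:,2].max().round(1), 'ymid at top',s_[s_[:,2]>s_[:,2].max()-2][:,1].mean().round(1))
mv([544.5,-103.7,244.6],84.7)
E
```

```text
8.058259382080749 [ 0.08722931  0.28908671 -1.54199509] [-0.05659077  0.1127324   0.04475801]
556 21 y -109.2 -102.0 z 224.6 229.6 ymid at top -105.7
562 94 y -112.0 -99.6 z 223.4 233.0 ymid at top -106.1
568 51 y -110.8 -100.1 z 224.8 231.9 ymid at top -106.0
574 53 y -110.2 -102.7 z 225.2 230.4 ymid at top -106.7
580 54 y -111.4 -103.4 z 224.8 230.3 ymid at top -107.5
586 53 y -110.9 -104.0 z 224.1 230.5 ymid at top -108.1
592 54 y -112.5 -104.3 z 224.3 230.2 ymid at top -108.1
598 51 y -112.1 -105.0 z 225.3 231.0 ymid at top -108.7
604 58 y -113.2 -105.3 z 223.4 231.1 ymid at top -109.2
610 48 y -113.8 -106.3 z 224.5 230.8 ymid at top -109.9
616 200 y -123.5 -101.4 z 214.3 238.8 ymid at top -112.5
622 189 y -123.0 -98.1 z 212.8 239.0 ymid at top -110.7
628 28 y -114.7 -108.2 z 226.1 230.1 ymid at top -111.8
634 53 y -116.0 -91.0 z 205.9 230.5 ymid at top -112.1
640 120 y -115.9 -90.1 z 205.0 230.3 ymid at top -112.6
646 287 y -129.8 -90.0 z 205.0 240.1 ymid at top -114.9
652 669 y -132.1 -89.4 z 205.0 251.2 ymid at top -114.3
658 392 y -134.5 -89.0 z 205.0 251.0 ymid at top -114.9
664 258 y -134.5 -91.6 z 205.0 251.1 ymid at top -114.9
670 56 y -133.2 -103.2 z 205.5 251.0 ymid at top -114.8
676 47 y -107.5 -93.9 z 205.0 206.7 ymid at top -100.8
682 68 y -109.8 -94.0 z 205.0 206.8 ymid at top -102.0
688 67 y -111.8 -92.9 z 205.0 207.3 ymid at top -101.9
shift cm [6.44 8.06 3.49] turn 0.001 yaw now 84.75 pos [ 458.48 -160.49  279.67]
```

Emit:
send_rows([
  [[2,2,0],0,0],
  [[5,5,1],0,0],
  [[6.4,7.6,3],0,0],
  [[6.4,8.06,3.45],0,0],
  [[6.4,8.06,3.45],0,0],
  [[6.4,8.06,3.45],0,0],
])

```text
time_s: 15.28
ee_pos: [544.6, -105.1, 247.6]
tcp_rot: [2.322, 2.116, -0.0]
wrist_force: [0.4, 1.3, -0.7]
opening: 8.0
```

```bash
python3 - <<'E'
from h import *
s=robot.get_state();print(s['opening'],s['wrist_force'])
mv([544.5,-104.1,244.9],84.9)
for n in("side","scene","wrist"):
    c=robot.calibration(n);p,d=robot.grab_frame(n);np.savez(f'pics/{n}7.npz',p=p,d=d)
    if n=='wrist':np.save('pics/w7E.npy',c['extrinsics'])
p,d=load('scene',7);crop(p,155,170,255,270,7,'pics/sc7.png')
p,d=load('side',7);crop(p,235,140,355,240,6,'pics/si7.png')
p,d=load('wrist',7);cv2.imwrite('pics/w7.png',cv2.resize(p[:,:,::-1],(768,576)))
E
```

```text
7.99255356904496 [ 0.43693537  1.25698698 -0.74920002]
shift cm [ 0.1  -0.02  0.27] turn -0.004 yaw now 84.67 pos [ 544.6  -105.09  247.61]
```

View pics/sc7.png

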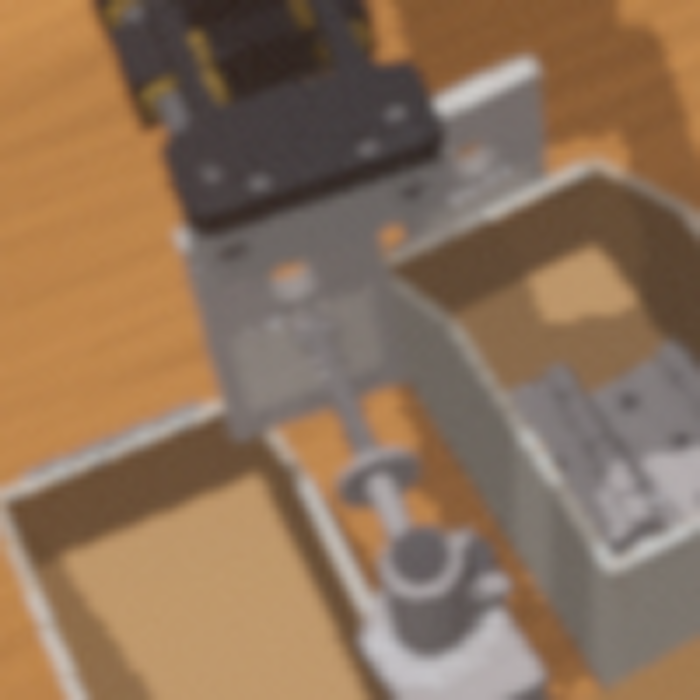

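View pics/si7.png

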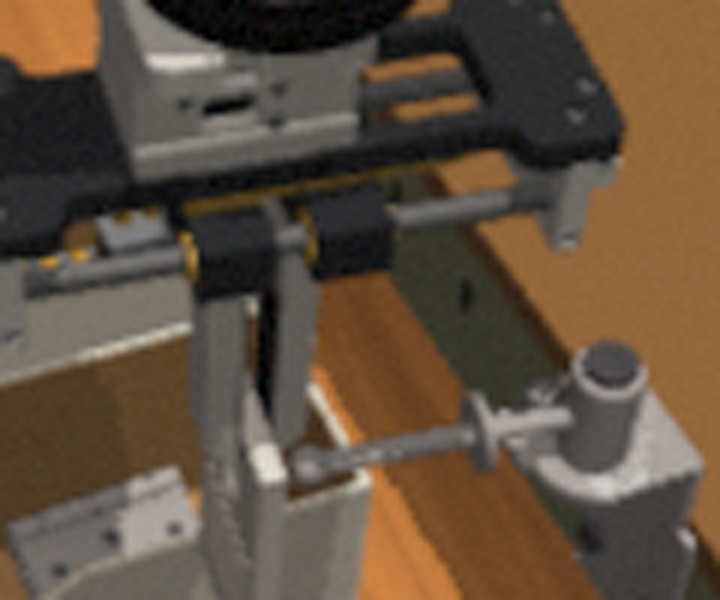

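View pics/w7.png

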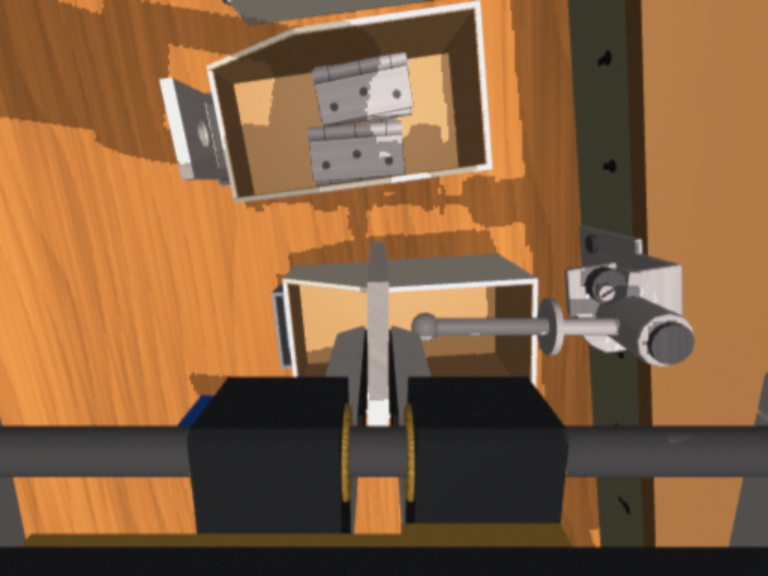

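```bash
cat >> h.py <<'E'
def toolcloud(n,i,E,s):
    p,d=load('wrist',i);c=dict(robot.calibration('wrist'));c['extrinsics']=E
    v,u=np.mgrid[0:384,0:512];P=pt(c,u,v,d)
    R=cv2.Rodrigues(np.array(s['tcp_rot'],float))[0]
    return (P-np.array(s['ee_pos']))@R,u,v,p
E
python3 - <<'E'
from h import *
s=robot.get_state();mv([544.5,-104.1,244.9],84.9)
T,u,v,p=toolcloud('wrist',7,np.load('pics/w7E.npy'),s)
# tag top: u ~ 252
for vv in list(range(158,172,1))+list(range(175,255,10)):
    print(vv,T[vv,252].round(1),p[vv,252])
m=(T[...,2]>0)&(T[...,2]<30)&(T[...,1]>14)&(T[...,1]<130)&(np.abs(T[...,0])<40)
Q=T[m]
for y in range(14,80,6):
    a=Q[(Q[:,1]>=y)&(Q[:,1]<y+6)]
    if len(a):
        t=a[a[:,2]<a[:,2].min()+2.0]
        print('y',y,len(a),'x',a[:,0].min().round(1),a[:,0].max().round(1),'zmin',a[:,2].min().round(1),'xtop',t[:,0].mean().round(1))
E
```

```text
shift cm [ 0.09 -0.05  0.34] turn -0.004 yaw now 84.67 pos [ 544.95 -105.04  248.27]
158 [ 13.1   1.3 246.4] [161 100  50]
159 [ 11.4   1.3 248.7] [155  97  49]
160 [ 10.1   1.3 248.3] [145  96  58]
161 [30.4  1.  89.3] [117  95  80]
162 [30.4  1.  83. ] [101  94  89]
163 [30.4  0.9 76.9] [99 93 89]
164 [30.3  0.9 72. ] [99 94 89]
165 [30.4  0.9 65.9] [100  94  90]
166 [30.2  0.9 62. ] [99 94 90]
167 [30.3  0.9 56.3] [97 92 87]
168 [30.1  0.9 52.3] [99 93 89]
169 [30.2  0.9 47.5] [99 93 89]
170 [30.4  0.9 41.7] [99 92 89]
171 [30.2  0.9 38.7] [100  94  90]
175 [30.   0.8 23.7] [99 94 90]
185 [30.   0.8 -7.8] [102  95  91]
195 [ 26.1   0.8 -15.2] [181 170 162]
205 [ 20.4   0.8 -15.2] [181 170 162]
215 [ 14.4   0.8 -14.5] [181 170 163]
225 [  8.7   0.8 -14.8] [180 169 161]
235 [  2.6   0.8 -14.6] [186 175 167]
245 [ -2.9   0.8 -15.7] [175 164 157]
y 14 77 x -3.3 7.0 zmin 16.5 xtop 1.4
y 20 160 x -4.1 7.7 zmin 14.9 xtop 1.4
y 26 100 x -2.1 5.8 zmin 18.0 xtop 1.4
y 32 98 x -1.8 5.2 zmin 18.1 xtop 1.2
y 38 99 x -1.9 5.2 zmin 18.1 xtop 1.4
y 44 94 x -1.8 5.3 zmin 17.7 xtop 1.3
y 50 100 x -1.9 5.3 zmin 17.9 xtop 1.0
y 56 97 x -1.9 5.1 zmin 18.0 xtop 1.0
y 62 99 x -2.1 5.2 zmin 17.5 xtop 1.7
y 68 95 x -1.8 5.2 zmin 18.3 xtop 1.4
y 74 502 x -11.3 14.2 zmin 9.3 xtop 1.7
```

The wrist view shows the tag's hole about 1.2 mm laterally and about 3 mm too high relative to the rod. The rod runs parallel to the jaw axis. I'll correct that, then feed the tag on slowly.

Emit:
send_rows([
  [[0.12,0,0.32],0,0],
  [[0.12,0,0.32],0,0],
  [[0.12,0.3,0.32],0,0],
  [[0.12,0.6,0.32],0,0],
  [[0.12,0.7,0.32],0,0],
])

```text
time_s: 16.05
ee_pos: [552.6, -103.9, 243.9]
tcp_rot: [-2.321, -2.117, -0.0]
wrist_force: [-0.0, -0.2, -1.1]
opening: 7.9
```

```bash
python3 - <<'E'
from h import *
c=robot.calibration('wrist');p,d=robot.grab_frame('wrist');np.savez('pics/wrist8.npz',p=p,d=d)
s=robot.get_state();print(s['ee_pos'],s['wrist_force'],s['opening'])
T,u,v,p=toolcloud('wrist',8,c['extrinsics'],s)
print([T[vv,252].round(1).tolist() for vv in(172,180,200,210,220)])
m=(T[...,2]>0)&(T[...,2]<30)&(T[...,1]>5)&(T[...,1]<130)&(np.abs(T[...,0])<40)
Q=T[m]
for y in range(5,65,4):
    a=Q[(Q[:,1]>=y)&(Q[:,1]<y+4)]
    if len(a):
        t=a[a[:,2]<a[:,2].min()+2.0]
        print('y',y,len(a),'x',a[:,0].min().round(1),a[:,0].max().round(1),'zmin',a[:,2].min().round(1),'xtop',t[:,0].mean().round(1))
E
```

```text
[ 552.58101108 -103.91026238  243.79866875] [ 0.14112467 -1.16980611 -1.18794235] 8.001034286419475
[[30.2, 0.9, 34.5], [30.2, 0.9, 5.9], [23.2, 0.8, -14.9], [16.9, 0.8, -13.2], [11.3, 0.8, -13.9]]
y 9 25 x 2.8 5.3 zmin 13.4 xtop 3.6
y 13 43 x 2.0 5.5 zmin 12.9 xtop 3.3
y 17 56 x -3.3 4.8 zmin 12.5 xtop 0.6
y 21 71 x -3.7 3.4 zmin 13.9 xtop -0.8
y 25 72 x -3.8 3.2 zmin 13.8 xtop -0.6
y 29 73 x -3.7 3.3 zmin 13.9 xtop -0.4
y 33 72 x -3.7 3.0 zmin 13.9 xtop -0.6
y 37 74 x -4.0 3.3 zmin 13.6 xtop -0.6
y 41 72 x -3.5 3.1 zmin 13.5 xtop -0.8
y 45 71 x -3.9 3.4 zmin 13.0 xtop -0.2
y 49 72 x -3.8 3.3 zmin 13.6 xtop -0.3
y 53 76 x -3.8 3.4 zmin 13.7 xtop -0.5
y 57 69 x -3.8 3.4 zmin 13.1 xtop -0.9
y 61 76 x -3.7 3.3 zmin 13.2 xtop -0.4
```

Emit:
send_rows([
  [[-0.07,0,-0.11],0,0],
  [[-0.07,0,-0.11],0,0],
  [[-0.07,0,-0.11],0,0],
])

```text
time_s: 16.48
ee_pos: [552.2, -104.6, 245.2]
tcp_rot: [2.321, 2.117, 0.0]
wrist_force: [-0.0, 0.4, -1.4]
opening: 7.8
```

```bash
cat >> h.py <<'E'
def chk(i):
    c=robot.calibration('wrist');p,d=robot.grab_frame('wrist');np.savez(f'pics/wrist{i}.npz',p=p,d=d)
    s=robot.get_state();print(np.round(s['ee_pos'],2),np.round(s['wrist_force'],1),round(s['opening'],2),s['time_s'])
    R=cv2.Rodrigues(np.array(s['tcp_rot'],float))[0];print('yaw',np.degrees(np.arctan2(R[1,0],R[0,0])).round(2),'tilt',R[2].round(4))
    T,u,v,p=toolcloud('wrist',i,c['extrinsics'],s)
    m=(np.abs(T[...,1])<3.2)&(T[...,2]<-8)&(T[...,2]>-22)&(T[...,0]>10)&(T[...,0]<29)
    print('tag top z',np.median(T[m][:,2]).round(2),m.sum())
    m=(np.abs(T[...,1])<3.2)&(T[...,2]>-10)&(T[...,2]<40)&(T[...,0]>24)&(T[...,0]<36)
    print('tag end x',np.median(T[m][:,0]).round(2),m.sum())
    m=(T[...,2]>0)&(T[...,2]<30)&(np.abs(T[...,0])<7)&(T[...,1]>22)&(T[...,1]<55)
    Q=T[m]
    for lo,hi in((22,30),(30,38),(38,46),(46,54)):
        a=Q[(Q[:,1]>=lo)&(Q[:,1]<hi)]
        if len(a)>10: print('rod y',lo,'xmax-4',(np.percentile(a[:,0],98)-4).round(2),'mid',((a[:,0].max()+a[:,0].min())/2).round(2),'ztop+4',(np.percentile(a[:,2],5)+4).round(2))
E
python3 -c "
from h import *
chk(9)"
```

```text
[ 552.19 -104.62  245.14] [ 0.3 -0.9 -1.7] 7.78 16.525
yaw 84.73 tilt [ 1.e-04  1.e-04 -1.e+00]
tag top z -14.43 393
tag end x 30.22 152
rod y 22 xmax-4 -0.28 mid -0.1 ztop+4 19.26
rod y 30 xmax-4 -0.25 mid -0.01 ztop+4 19.37
rod y 38 xmax-4 -0.22 mid 0.03 ztop+4 19.23
rod y 46 xmax-4 -0.03 mid 0.04 ztop+4 19.44
```

Emit:
send_rows([
  [[0,0.2,0],0,0],
  [[0,0.4,0],0,0],
  [[0,0.5,0],0,0],
])

```text
time_s: 16.9
ee_pos: [557.4, -105.1, 245.0]
tcp_rot: [-2.321, -2.117, -0.0]
wrist_force: [-0.5, -0.3, -1.2]
opening: 7.8
```

Emit:
send_rows([
  [[0,0.15,0],0,0],
  [[0,0.3,0],0,0],
])

```text
time_s: 17.15
ee_pos: [560.3, -105.3, 245.1]
tcp_rot: [-2.321, -2.117, -0.0]
wrist_force: [0.4, -0.0, -0.6]
opening: 7.7
```

Emit:
send_rows([
  [[0,0.15,0],0,0],
  [[0,0.3,0],0,0],
])

```text
time_s: 17.4
ee_pos: [563.3, -105.6, 245.0]
tcp_rot: [-2.321, -2.117, -0.0]
wrist_force: [0.4, 0.4, -1.8]
opening: 7.6
```

No resistance, so I'll carry on.

Emit:
send_rows([
  [[0,0.2,0],0,0],
  [[0,0.4,0],0,0],
])

```text
time_s: 17.65
ee_pos: [567.3, -106.0, 245.1]
tcp_rot: [-2.321, -2.117, -0.0]
wrist_force: [-0.3, -0.9, -0.0]
opening: 7.8
```

Emit:
send_rows([
  [[0,0.2,0],0,0],
  [[0,0.4,0],0,0],
])

```text
time_s: 17.9
ee_pos: [571.3, -106.4, 245.0]
tcp_rot: [-2.321, -2.117, -0.0]
wrist_force: [-0.5, -0.2, -1.5]
opening: 7.6
```

Emit:
send_rows([
  [[0,0.2,0],0,0],
  [[0,0.4,0],0,0],
  [[0,0.6,0],0,0],
  [[0,0.6,0],0,0],
])

```text
time_s: 18.4
ee_pos: [577.2, -106.9, 245.0]
tcp_rot: [-2.321, -2.117, -0.0]
wrist_force: [0.3, 0.6, -0.7]
opening: 7.5
```

```bash
python3 -c "
from h import *
chk(10)
p,d=robot.grab_frame('side');crop(p,235,140,355,240,6,'pics/si10.png')"
```

```text
[ 577.15 -106.91  245.02] [-0.1  0.4 -1.7] 7.74 18.45
yaw 84.73 tilt [ 1.e-04 -1.e-04 -1.e+00]
tag top z -14.36 396
tag end x 30.23 154
rod y 22 xmax-4 -0.07 mid 0.16 ztop+4 19.29
rod y 30 xmax-4 -0.15 mid 0.16 ztop+4 19.24
rod y 38 xmax-4 2.53 mid 0.06 ztop+4 11.13
rod y 46 xmax-4 2.42 mid 0.23 ztop+4 10.55
```

View pics/si10.png

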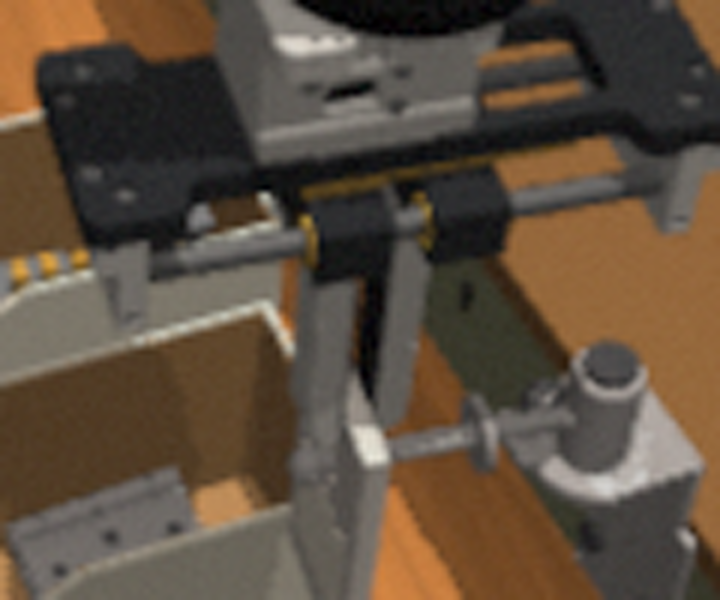

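The tag is over the knob: the side view shows the knob at (310,460), in front of the plate. Now feeding towards the shoulder.

Emit:
send_rows([
  [[0,0.4,0],0,0],
  [[0,0.8,0],0,0],
  [[0,1.2,0],0,0],
  [[0,1.6,0],0,0],
])

```text
time_s: 19.0
ee_pos: [593.4, -108.4, 245.0]
tcp_rot: [-2.321, -2.117, -0.0]
wrist_force: [-0.8, 0.2, -1.1]
opening: 7.8
```

Emit:
send_rows([
  [[0,0.4,0],0,0],
  [[0,0.8,0],0,0],
  [[0,1.2,0],0,0],
  [[0,1.6,0],0,0],
])

```text
time_s: 19.5
ee_pos: [609.3, -109.9, 245.0]
tcp_rot: [-2.321, -2.117, -0.0]
wrist_force: [0.5, -0.5, -0.5]
opening: 8.0
```

```bash
python3 -c "
from h import *
chk(11)
T,u,v,p=toolcloud('wrist',11,robot.calibration('wrist')['extrinsics'],robot.get_state())
m=(T[...,2]>0)&(T[...,2]<25)&(T[...,0]<15)&(T[...,0]>6)&(T[...,1]>4)&(T[...,1]<30)
print('shoulder y',np.percentile(T[m][:,1],[1,5,25,50,75,95]),m.sum())
cv2.imwrite('pics/w11.png',cv2.resize(p[:,:,::-1],(768,576)))
p,d=robot.grab_frame('side');crop(p,265,140,365,240,6,'pics/si11.png')"
```

```text
[ 609.63 -109.91  244.89] [ 0.6 -0.2 -1.2] 7.46 19.55
yaw 84.73 tilt [ 1.e-04  3.e-04 -1.e+00]
tag top z -14.51 375
tag end x 30.23 152
rod y 22 xmax-4 -0.12 mid 0.09 ztop+4 19.37
rod y 30 xmax-4 -0.0 mid 0.0 ztop+4 19.32
rod y 38 xmax-4 2.76 mid 0.21 ztop+4 4.46
rod y 46 xmax-4 2.87 mid -0.06 ztop+4 4.02
shoulder y [ 7.23685719 12.6316122  13.04372743 13.86410935 14.84065895 15.47613113] 84
```

View pics/si11.png

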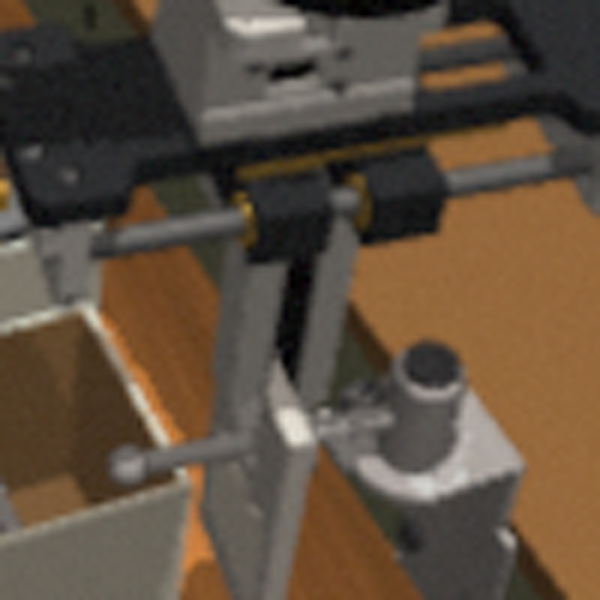

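View pics/w11.png

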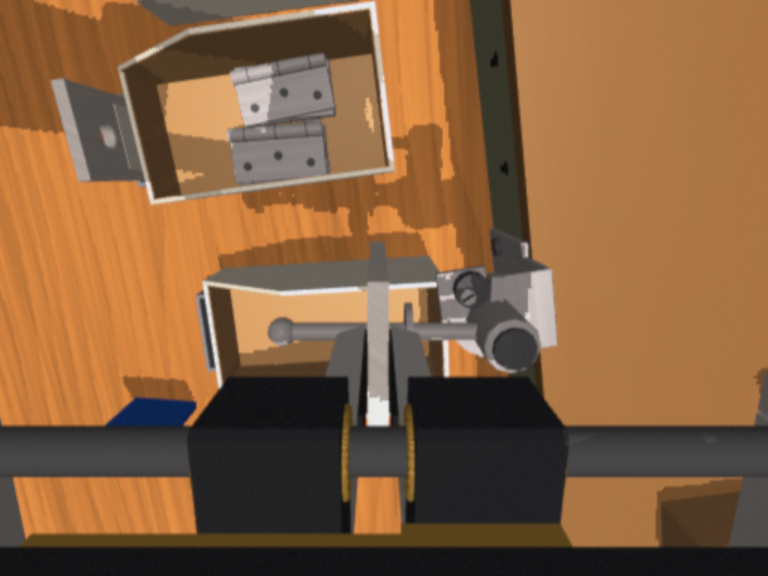

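Emit:
send_rows([
  [[0,0.25,0],0,0],
  [[0,0.5,0],0,0],
  [[0,0.5,0],0,0],
])

```text
time_s: 19.98
ee_pos: [614.0, -110.3, 245.0]
tcp_rot: [-2.321, -2.117, -0.0]
wrist_force: [0.4, -0.8, -2.1]
opening: 8.0
```

Emit:
send_rows([
  [[0,0.05,0],0,0],
  [[0,0.1,0],0,0],
])

```text
time_s: 20.23
ee_pos: [615.0, -110.4, 245.1]
tcp_rot: [-2.321, -2.117, -0.0]
wrist_force: [-0.2, 0.5, -1.6]
opening: 7.8
```

Emit:
send_rows([
  [[0,0.05,0],0,0],
  [[0,0.1,0],0,0],
])

```text
time_s: 20.48
ee_pos: [615.9, -110.5, 245.1]
tcp_rot: [-2.321, -2.117, -0.0]
wrist_force: [-0.1, 0.5, -1.6]
opening: 7.7
```

Emit:
send_rows([
  [[0,0.05,0],0,0],
  [[0,0.1,0],0,0],
])

```text
time_s: 20.72
ee_pos: [617.0, -110.6, 245.1]
tcp_rot: [-2.321, -2.117, -0.0]
wrist_force: [0.4, 0.1, -1.6]
opening: 7.7
```

Emit:
send_rows([
  [[0,0.05,0],0,0],
  [[0,0.1,0],0,0],
])

```text
time_s: 20.98
ee_pos: [617.5, -110.6, 245.1]
tcp_rot: [-2.321, -2.116, 0.001]
wrist_force: [-2.7, 0.0, 0.0]
opening: 7.8
```

Emit:
send_rows([
  [[0,0.05,0],0,0],
  [[0,0.1,0],0,0],
])

```text
time_s: 21.22
ee_pos: [617.6, -110.6, 245.0]
tcp_rot: [-2.32, -2.115, 0.003]
wrist_force: [-5.4, 0.7, 1.4]
opening: 7.2
```

Emit:
send_rows([
  [[0,0.05,0],0,0],
  [[0,0.1,0],0,0],
])

```text
time_s: 21.48
ee_pos: [617.7, -110.7, 245.1]
tcp_rot: [-2.319, -2.114, 0.006]
wrist_force: [-8.7, 1.3, 1.5]
opening: 7.4
```

The tag has met the shoulder at x ≈ 617.5 (-8.7 N). I'll take the load off and lower it onto the rod.

Emit:
send_rows([
  [[0,-0.15,0],0,0],
  [[0,-0.27,0],0,0],
  [[0,-0.27,0.15],0,0],
  [[0,-0.27,0.3],0,0],
  [[0,-0.27,0.3],0,0],
])

```text
time_s: 22.1
ee_pos: [617.5, -110.6, 241.9]
tcp_rot: [2.321, 2.117, 0.001]
wrist_force: [-1.2, -0.1, 0.2]
opening: 7.6
```

Emit:
send_rows([
  [[0,0,0.05],0,0],
  [[0,0,0.1],0,0],
  [[0,0,0.1],0,0],
])

```text
time_s: 22.48
ee_pos: [617.4, -110.6, 240.9]
tcp_rot: [2.321, 2.117, 0.0]
wrist_force: [-0.9, -0.2, -1.2]
opening: 7.7
```

```bash
python3 -c "
from h import *
chk(12)"
```

```text
[ 617.42 -110.59  240.9 ] [-1.3 -0.4  0.7] 7.64 22.525
yaw 84.73 tilt [ 1.e-04  2.e-04 -1.e+00]
tag top z -14.4 395
tag end x 30.21 153
rod y 22 xmax-4 -0.22 mid 0.16 ztop+4 15.08
rod y 30 xmax-4 2.73 mid 0.34 ztop+4 5.78
```

Emit:
send_rows([
  [[0,0,0],0,12],
  [[0,0,0],0,16],
  [[0,0,0],0,20],
  [[0,0,0],0,20],
])

```text
time_s: 23.02
ee_pos: [617.4, -110.6, 241.1]
tcp_rot: [2.321, 2.117, 0.0]
wrist_force: [0.6, -0.1, 0.3]
opening: 18.9
```

```bash
python3 -c "
from h import *
chk(13)
p,d=load('wrist',13);cv2.imwrite('pics/w13.png',cv2.resize(p[:,:,::-1],(768,576)))
p,d=robot.grab_frame('side');crop(p,265,140,365,240,6,'pics/si13.png')"
```

```text
[ 617.33 -110.62  241.11] [-0.  -0.  -0.7] 18.87 23.075
yaw 84.73 tilt [ 1.e-04  3.e-04 -1.e+00]
tag top z -13.46 391
tag end x 30.27 146
rod y 22 xmax-4 0.06 mid 0.12 ztop+4 15.64
rod y 30 xmax-4 2.69 mid 0.37 ztop+4 6.25
rod y 38 xmax-4 2.93 mid 6.53 ztop+4 6.54
```

View pics/w13.png

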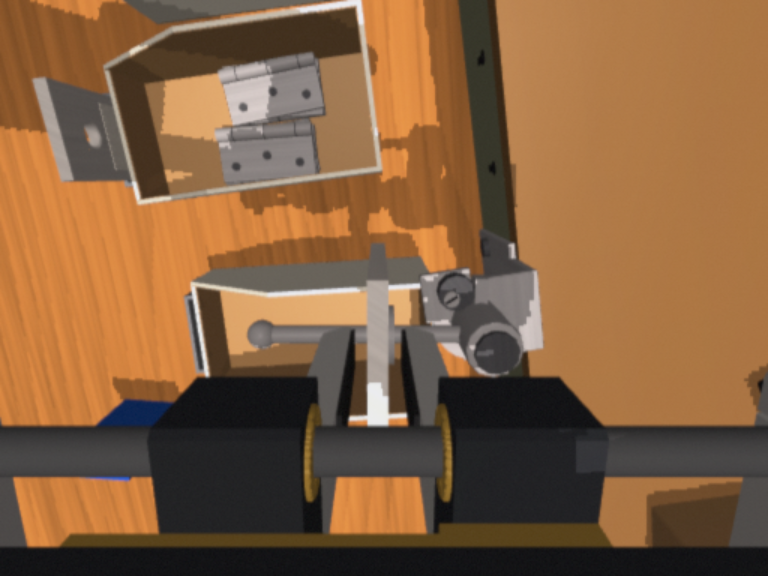

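View pics/si13.png

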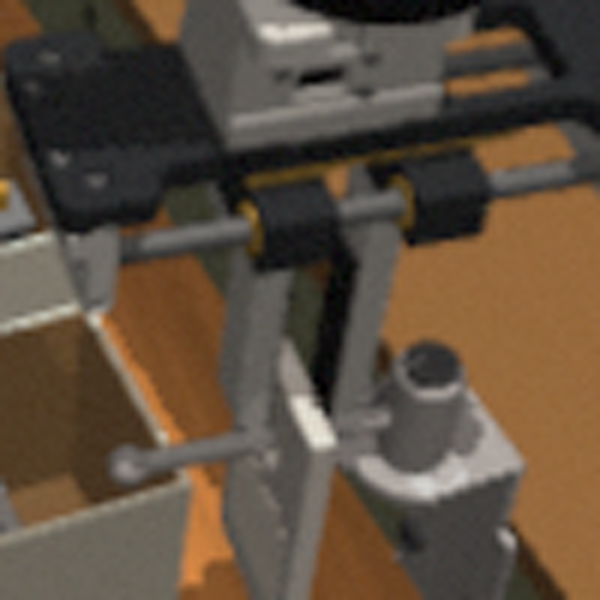

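Emit:
send_rows([
  [[0,0,-1],0,20],
  [[0,0,-3],0,20],
  [[0,0,-7],0,20],
  [[0,0,-12],0,20],
  [[0,-5,-13],0,20],
  [[0,-10,-13],0,20],
  [[0,-13,-13],0,20],
  [[0,-13,-13],0,20],
  [[0,-13,-13],0,20],
  [[0,-13,-13],0,20],
])

```text
time_s: 24.38
ee_pos: [488.7, -98.8, 370.4]
tcp_rot: [-2.32, -2.116, 0.001]
wrist_force: [-0.7, 0.3, -0.6]
opening: 19.0
```

```bash
python3 - <<'E'
from h import *
for n in("side","scene","wrist"):
    c=robot.calibration(n);p,d=robot.grab_frame(n);np.savez(f'pics/{n}14.npz',p=p,d=d)
    if n=='wrist':E=np.array(c['extrinsics'])
s=robot.get_state();print(s['ee_pos'],s['wrist_force'],s['time_s'])
p,d=load('scene',14);crop(p,175,190,275,280,7,'pics/sc14.png')
p,d=load('side',14);crop(p,265,150,355,240,6,'pics/si14.png')
p,d=load('wrist',14);cv2.imwrite('pics/w14.png',cv2.resize(p[:,:,::-1],(768,576)))
# tag vs hook frame in wrist cloud
c=dict(robot.calibration('wrist'));c['extrinsics']=E
v,u=np.mgrid[0:384,0:512];P=pt(c,u,v,d)
a=np.radians(174.9);ux=np.array([np.cos(a),np.sin(a)]);uy=np.array([-ux[1],ux[0]])
rel=P[...,:2]-[664,-114.6];X=rel@ux;Y=rel@uy;Z=P[...,2]
m=(X>38)&(X<56)&(Z>248)&(Z<265)&(np.abs(Y)<45)
print('tag top X',np.percentile(X[m],[2,50,98]).round(1),'Y',np.percentile(Y[m],[1,99]).round(1),'Z',np.median(Z[m]).round(1),m.sum())
m=(X>38)&(X<56)&(Z>150)&(Z<254)&(np.abs(Y)<45)
for z in range(155,256,15):
    k=m&(np.abs(Z-z)<7)
    if k.sum()>5: print(z,k.sum(),X[k].mean().round(1),Y[k].min().round(1),Y[k].max().round(1))
m=(X>56)&(X<110)&(np.abs(Y)<12)&(Z>215)&(Z<240)
for x in range(56,104,8):
    k=m&(X>=x)&(X<x+8)
    if k.sum()>5: print('rod',x,((Y[k].min()+Y[k].max())/2).round(1),Z[k].max().round(1))
E
```

```text
[488.45966732 -98.7860779  370.3473786 ] [0.50520228 0.0342945  0.00919576] 24.525
tag top X [42.5 47.7 50.7] Y [-30.6  28.8] Z 254.7 678
155 111 49.9 -29.4 30.1
170 158 50.2 -29.6 30.4
185 173 50.2 -29.8 30.3
200 211 50.2 -30.1 30.0
215 235 49.9 -30.2 29.6
230 323 50.5 -30.5 29.9
245 332 50.2 -30.6 29.7
rod 56 0.0 230.0
rod 64 -0.2 230.6
rod 72 -0.2 231.1
rod 80 -0.2 230.4
rod 88 0.1 231.6
rod 96 -0.3 232.7
```

View pics/sc14.png

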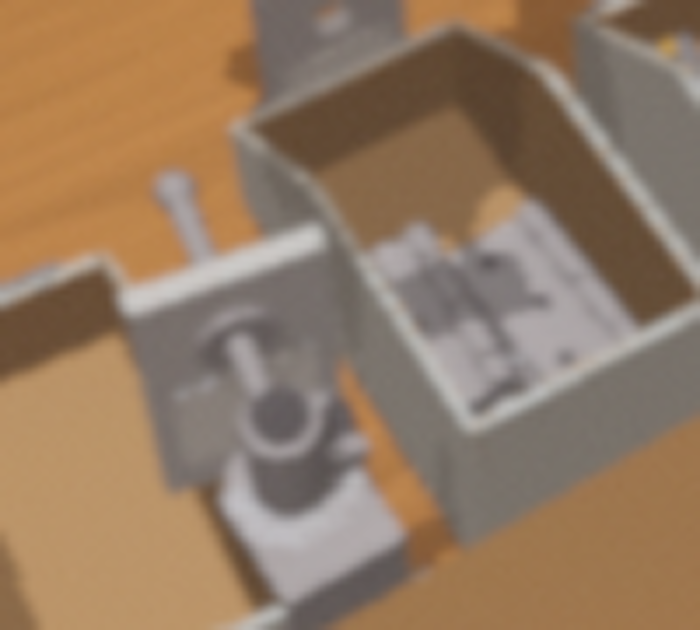

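View pics/si14.png

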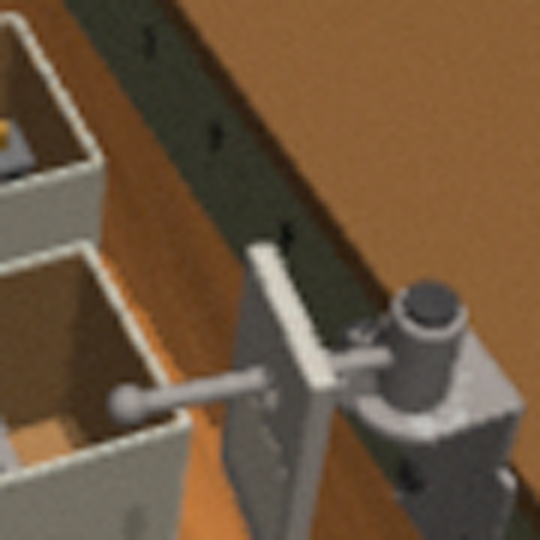

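View pics/w14.png

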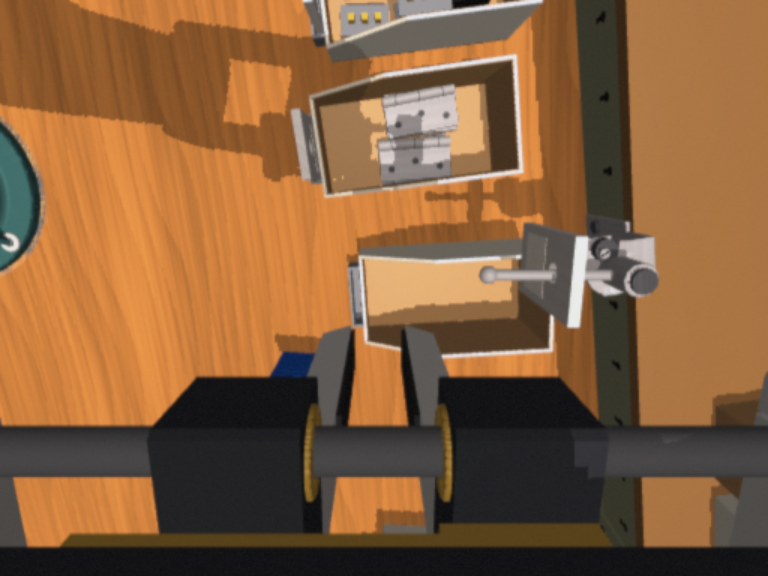

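```bash
python3 -c "
from cell import robot
print(robot.job_done(),robot.get_state()['time_s'])"
```

```text
the job is handed in; nothing more can be done
the job is handed in; nothing more can be done
```

The job is handed in, and my last checks show the tag hanging by its hole on the rod, back against the shoulder, with the gripper clear. No verdict was reported. The robot clock read 24.5 s at the last check.

- **Hook:** I swung it out with the shut fingers until it met its stop at about 81° from folded. I held it there at roughly 10.5 N (limit 14 N), then backed off. Its angle measured the same from the contact point and from two of the cameras (174.7–175.5° in the world frame). The side camera read about 1.5° lower.
- **Tag:** I took it from the empty bin's pocket and checked its line with the wrist camera just before threading. It went over the knob with no resistance. I felt the shoulder at about 9 N (limit 12 N), lowered the tag onto the rod and let go.
- **Final check:**
  - The plate hangs plumb and centred on the rod within 0.5 mm.
  - Its middle is about 46–47 mm out along the rod, against 47 mm when touching the shoulder.
  - Its hole is about 4 mm below the rod.
- **Other items:** I never approached the hinges and relays tags or the loose hinge, and the tag and bins I could see looked unmoved. I did not measure their positions again.
- **Disagreement:** The cameras put the knob 1 to 3.5 mm higher than the stated 225 mm. I set the height from the stated value together with the tag and rod as seen by the wrist camera, and the tag went on freely.

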